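# Probe a bone disc at its ink mark on a cork riser pile

## Robot

A 7-joint arm with a two-finger parallel gripper is mounted at the origin on the work surface. World frame = base frame: x ahead of the robot, y to its left, z up, the work surface at z = 0. Lengths are in m, angles in rad, forces in N, time in s.
With the tool pointing down it reaches from about 0.35 to 0.775 m from the base axis. Payload 3.1 kg.
Tool frame: the origin (TCP) lies on the centre line of the jaws, within the pads' length; the fingertips stand 11 mm ahead of it and the grasp point (between the pads) lies 8 mm behind it; z points along the fingers, x is the direction in which the jaws open and shut, and the axes are right-handed (so a half turn about z gives the same grasp; the last joint's range is limited). The gripper opens to 85 mm and grips with 20 to 120 N. Pads are 22 mm wide; open, the fingers measure 114 mm over their backs; the gripper's body (76 mm by 85 mm) begins 54 mm behind the grasp point. The pads swing forward as they close: fully open they stand 13 mm farther back than shut.
Start: joints at [-1.371, 0.311, 0.014, 1.512, -0.004, 1.319, -0.027], TCP at [0.132, 0.534, 0.242] pointing down, gripper open.
Joint ranges: [-2.7, 2.7], [-0.3, 1.91], [-1.27, 1.3], [0.12, 2.57], [-1.44, 4.58], [0.2, 2.03], [-3.05, 3.05]. Speed limits (rad/s): [2.79, 2.79, 3.14, 3.14, 3.14, 3.14, 3.14].

## Interface

Orientations are given as a rotation vector (axis times angle).
In Python, from station import sensors, read_camera, calibration, ticket gives the robot as it stands.
- The arm moves only by the tool carry_out, never from a script. Its argument "rows" is a list of rows, each a list of 6 numbers: the shift along the world's x, y, z in m, then the turn, a rotation vector about the world's x, y, z in degrees. In form: [[dx, dy, dz, ax, ay, az], ...]. A call has 1 to 20 rows; each row shifts and turns the commanded pose from where the row before left it; what a row does not reach is not made up. A row lasts 1/8 s, in which the tool goes at most 62.5 mm and 10.7 degrees, less where a joint would pass 70% of its speed; a pose out of reach is approached as far as the arm can. A call with a gripper value outside its range is refused whole. "jaw" is the finger opening in m, from 0 to 0.0854, set as the call begins (left out, the last holds). The fingers move at their own pace and stop on an object; "force" is the grip in N (left out, the last holds). Time passes only in rows, so rows that do not move let the fingers close. It gives the time, the measured TCP pose, the force and the opening at its end, in the units of the state.
- sensors.sense(): the state, without advancing time (a new reading comes with each control period).
- read_camera(name): name is "scene" or "side" or "wrist"; returns (picture, depth): 384x512x3 uint8, blue, green, red; 384x512 float32, m along the optical axis (not along the pixel's ray), 0 where there is no reading.
- calibration(name): a dict with "fov_y" (degrees; the focal length in pixels is half the picture's height over the tangent of half this angle, whatever the lens; pixels are square), "cx", "cy" (the principal point, pixels), "pose" (4x4, takes a point from camera to world coordinates). Camera axes: x right, y down, z forward; pixel columns grow to the right and rows downward; lengths in m; the calibration is good to about 2 mm. A picture is of the moment at which its call begins: read the wrist's pose just before it. calibration takes no time and is no camera call; for the wrist camera it gives the pose at the moment of the call.
- ticket.hand_in(): hands the job in, once; it reports no verdict.
The state is a dict: "clock": time; "joints": joint angles; "qvel": joint speeds; "joint_torque": joint torques, N m; "tcp_pos": TCP position; "ee_rot": TCP orientation; "wrist_force": force on the tool from outside, world axes, zero at the start; "torque": the same for the moment, N m; "grip_width": finger opening in m.
Only numpy, scipy, OpenCV 4.12 (cv2) and the standard library are available. Lean on these libraries where they do the work, as an engineer would, in place of code of your own. Each camera call takes 0.05 s, during which the arm holds its last target.

## Task

Pile all the cork discs that are out (two, three or four) into a centred stack on the round plate of the sliding carrier and lay the bone disc, ink mark up, centred on top. Then slide the loaded carrier along the table by its handle, without lifting it, until the ink mark is under the probe's tip, and press the probe's cap down until the tip bears firmly on the mark. Finally let the probe rise, slide the carrier clear until its plate's centre is at least 14 cm from the probe, lay the bone disc flat back on its foam pad, fully on it, and leave the corks neatly stacked on the carrier; do not disturb the jar, marker and tweezers.

Things in the scene. Friction and masses are not known exactly. Their poses are not given: they have to be found in the camera images.
- stand: Fixed probe stand: foot block 75 x 75 x 20 mm, steel column 24 mm thick, 160 mm tall, and a grey arm (26 mm wide, 119 to 141 mm above the table) reaching to a 36 mm collar (113 to 147 mm up) round the vertical probe. Origin on the table straight below the probe tip; foot and column are centred 140 mm from it along the body's +y; the other sides are open.
- plunger (a joint): Travel of the probe: 0 fully up, growing as its cap is pressed straight down, at most 0.045 m. A spring raises it again: about 2 N to start it and 0.5 N more for each cm.
- probe_tip (a point): The pointed lower end of the probe rod (9 mm thick, tapering over its last 10 mm); 78 mm above the table when up, and goes down with the cap.
- cap_top (a point): Centre of the top of the probe's round black cap, 38 mm across and 12 mm thick; 218 mm above the table when up, 140 mm above the tip. Press it straight down from above.
- carrier: Loose sliding carrier of aluminium, 0.55 kg: a round plate 90 mm across and 10 mm thick, from which a stem 30 mm wide and 8 mm thick runs along the body's -x axis to an upright black handle tab. Origin at the centre of the plate's underside, z up.
- plate (a point): Centre of the upper face of the carrier's round plate (10 mm above the table); axes as the carrier's.
- handle (a point): Grip point on the carrier's black handle tab, 135 mm from the plate's centre along the carrier's -x axis and 45 mm above the table. The tab measures 30 mm along the carrier's x, 14 mm along its y (grip it across these 14 mm), its top is 60 mm above the table.
- bone_mid (a point): Centre (half-way up) of the bone disc, a pale ivory disc 54 mm across and 12 mm thick, 50 g, with a thin darker circle on its upper face; z up. It starts on the foam pad, mark up.
- mark (a point): The ink mark: a 10 mm black ring with a dot in it on the upper face of the bone disc, 13 mm from its centre along the disc's +x axis.
- pad: Fixed white foam pad, 130 mm (its x) by 110 mm (its y) and 12 mm thick; origin at the centre of its underside.
- pad_top (a point): Centre of the foam pad's upper face, 12 mm above the table; axes as the pad's.
- cork1_mid (a point): Centre (half-way up) of a cork disc, 50 mm across and 10 mm thick, 20 g, the same either way up; two to four such discs, all alike, lie about the table (None if absent).
- cork2_mid (a point): Centre (half-way up) of a cork disc, 50 mm across and 10 mm thick, 20 g, the same either way up; two to four such discs, all alike, lie about the table (None if absent).
- cork3_mid (a point): Centre (half-way up) of a cork disc, 50 mm across and 10 mm thick, 20 g, the same either way up; two to four such discs, all alike, lie about the table (None if absent).
- cork4_mid (a point): Centre (half-way up) of a cork disc, 50 mm across and 10 mm thick, 20 g, the same either way up; two to four such discs, all alike, lie about the table (None if absent).
- jar: Bystander: small closed jar, 44 mm across, 55 mm tall; origin under it.
- marker: Bystander: marker pen lying flat, 135 mm long and 16 mm thick; origin on the table 45 mm from its tail.
- tweezers: Bystander: steel tweezers lying flat, 130 mm long, 8 mm thick at most.

How it is judged:
By the outcome, as a careful person would: the job done as asked, in the order asked, and still so for the second after the job is handed in, with the robot touching nothing.
Of cork1, cork2, cork3, cork4 only 2 to 4 are there at a start; the rules pass over those that are not, and their reading is None.
At some moment in a run one of carrier may be knocked a few centimetres aside while the robot is not near it.
Once in a run the grip may slacken for a moment while it holds something.
It also fails if it takes over 210 s, if anything falls off the work surface, if the arm or the gripper's body presses on something with over 40 N, if the wrist force passes 120 N, or if a joint passes its speed limit or range.

## Working session

There is one attempt and no reset: what is moved stays moved. The work goes in short steps, Python scripts to look and compute and a tool call to move; the robot and the scene stay as the last step left them, time stands still between calls to the robot, and variables do not carry over. Pictures are saved under pics/ and viewed, and the job is handed in when it is done.

Besides the shell and the picture viewer there is one more tool, called after ">>>" as name(argument=value, ...), one argument or row to a line, values as JSON. carry_out: Moves the arm, as the interface text tells. Its arguments: {"type":"object","properties":{"rows":{"type":"array"},"jaw":{"type":"number"},"force":{"type":"number"}},"required":["rows"]}

```bash
ls; mkdir -p pics
python3 - <<'E'
from station import sensors, read_camera, calibration
import cv2
s=sensors.sense(); print({k:s[k] for k in ('clock','tcp_pos','ee_rot','wrist_force','grip_width')})
for n in('scene','side','wrist'):
    c=calibration(n); print(n,c)
    p,d=read_camera(n); cv2.imwrite(f'pics/{n}0.png',p)
E
```

```text
pics
{'clock': 0.0, 'tcp_pos': array([0.13150745, 0.53330638, 0.24121663]), 'ee_rot': array([ 2.47182868,  1.93647787, -0.0028298 ]), 'wrist_force': array([-0.77652259, -0.47204078, -0.3347777 ]), 'grip_width': 0.08551406935881571}
scene {'fov_y': 45.556740152077225, 'cx': 261.0700607889898, 'cy': 196.51874562862818, 'pose': array([[ 0.4512046 ,  0.50369895, -0.73668296,  1.38975421],
       [ 0.89241919, -0.25323226,  0.37344534, -0.3822561 ],
       [ 0.00155214, -0.82593026, -0.56377016,  0.77050429],
       [ 0.        ,  0.        ,  0.        ,  1.        ]])}
side {'fov_y': 51.482267736787975, 'cx': 264.58591709293535, 'cy': 200.7063574037139, 'pose': array([[-0.98135052, -0.14472385,  0.12651545,  0.4931329 ],
       [-0.19106996,  0.66229518, -0.72447041,  0.67250279],
       [ 0.02105758, -0.73513271, -0.6775961 ,  0.74677161],
       [ 0.        ,  0.        ,  0.        ,  1.        ]])}
wrist {'fov_y': 66.05476507550125, 'cx': 253.76903420690283, 'cy': 191.81872718471791, 'pose': array([[ 0.23864987,  0.93692015,  0.25539553,  0.06623598],
       [ 0.97110221, -0.22954537, -0.06534076,  0.5496686 ],
       [-0.00259422,  0.26360872, -0.9646262 ,  0.37445922],
       [ 0.        ,  0.        ,  0.        ,  1.        ]])}
```

View pics/scene0.png

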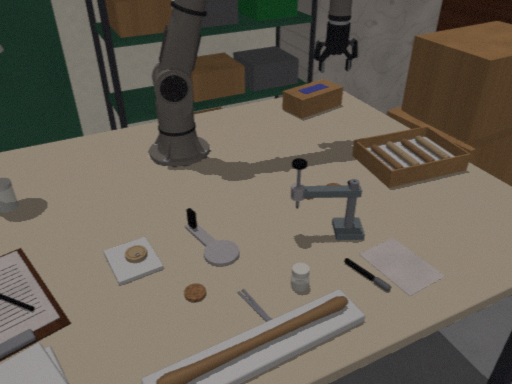

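View pics/side0.png

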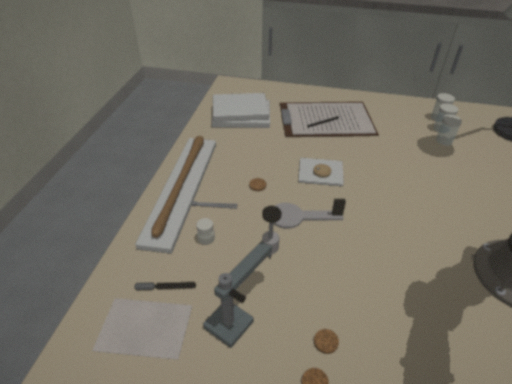

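View pics/wrist0.png

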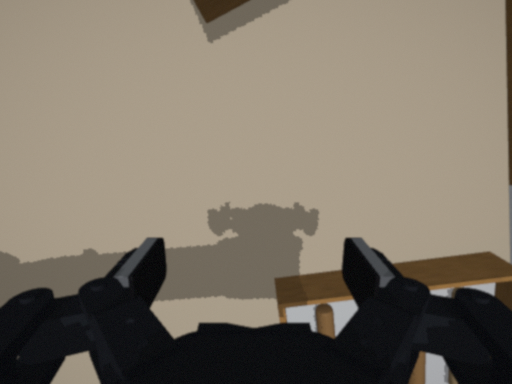

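The scene camera shows the carrier (222,252), bone on pad (135,255), one cork at (195,292), and another partly hidden behind the stand. The side camera shows corks at (258,184), (326,340) and (315,380). I'll measure these next.

```bash
cat > h.py <<'E'
import numpy as np, cv2
from station import sensors, read_camera, calibration
def K(c): 
    f=192/np.tan(np.radians(c['fov_y']/2)); return f
def plane(c,uv,z):
    uv=np.atleast_2d(np.asarray(uv,float)); f=K(c)
    r=np.c_[(uv[:,0]-c['cx'])/f,(uv[:,1]-c['cy'])/f,np.ones(len(uv))]@c['pose'][:3,:3].T
    o=c['pose'][:3,3]; t=(z-o[2])/r[:,2]
    return o+r*t[:,None]
def proj(c,P):
    P=np.atleast_2d(P); q=(P-c['pose'][:3,3])@c['pose'][:3,:3]; f=K(c)
    return np.c_[q[:,0]/q[:,2]*f+c['cx'],q[:,1]/q[:,2]*f+c['cy']]
def cloud(c,d):
    f=K(c); v,u=np.mgrid[:384,:512]
    q=np.dstack([(u-c['cx'])/f*d,(v-c['cy'])/f*d,d])
    return q@c['pose'][:3,:3].T+c['pose'][:3,3]
def topview(c,p,z,x0,x1,y0,y1,res=0.001):
    """image: rows = x decreasing downward (x up), cols = y decreasing rightward"""
    xs=np.arange(x1,x0,-res); ys=np.arange(y1,y0,-res)
    Y,X=np.meshgrid(ys,xs); P=np.c_[X.ravel(),Y.ravel(),np.full(X.size,z)]
    uv=proj(c,P).astype(np.float32)
    return cv2.remap(p,uv[:,0].reshape(X.shape),uv[:,1].reshape(X.shape),cv2.INTER_LINEAR)
E
python3 - <<'E'
from h import *
for n in('scene','side'):
    c=calibration(n); p,d=read_camera(n); W=cloud(c,d)
    hsv=cv2.cvtColor(p,cv2.COLOR_BGR2HSV)
    m=((hsv[...,0]>4)&(hsv[...,0]<18)&(hsv[...,1]>110)&(d>0)).astype(np.uint8)
    k,l,st,ce=cv2.connectedComponentsWithStats(m)
    for i in range(1,k):
        if st[i,4]>25:
            w=np.median(W[l==i],0)
            if abs(w[2])<.05 and abs(w[1])<.9: print(n,st[i],ce[i].round(1),w.round(3),plane(c,ce[i],.01).round(3))
    cv2.imwrite(f'pics/{n}_tv.png',topview(c,p,0.01,.25,.85,-.4,.4))
    for nm,uv in(dict(scene=dict(plate=(221,252),handle=(192,217),bone=(136,253),pad=(133,260),jar=(300,277),cap=(300,164)),side=dict(plate=(287,215),handle=(339,207),bone=(322,170),pad=(321,172),jar=(205,231),cap=(272,213)))[n]).items():
        print(nm,W[uv[1],uv[0]].round(4))
E
```

```text
scene [ 17 249  53  94 651] [ 46.1 305.7] [ 0.604 -0.49   0.004] [[ 0.562 -0.489  0.01 ]]
scene [185 284  20  18 286] [194.7 292.3] [ 0.67  -0.185  0.009] [[ 0.671 -0.185  0.01 ]]
scene [ 158  297  189   87 1899] [250.9 343.4] [ 0.877 -0.152  0.045] [[ 0.853 -0.133  0.01 ]]
plate [ 0.5704 -0.0792  0.0096]
handle [ 0.4494 -0.109   0.048 ]
bone [ 0.4932 -0.2721  0.0219]
pad [ 0.5138 -0.2847  0.0208]
jar [0.7637 0.0335 0.0423]
cap [0.5869 0.1289 0.2183]
side [250 179  15  11 107] [257.2 184.1] [ 0.664 -0.177  0.011] [[ 0.665 -0.179  0.01 ]]
side [315 330  23  23 391] [325.9 340.8] [0.434 0.262 0.011] [[0.433 0.261 0.01 ]]
side [302 369  26  15 304] [314.3 377. ] [0.449 0.338 0.011] [[0.449 0.337 0.01 ]]
plate [ 0.5622 -0.0706  0.0127]
handle [ 0.4322 -0.0994  0.0412]
bone [ 0.4887 -0.2684  0.0229]
pad [ 0.4907 -0.2555  0.025 ]
jar [0.7418 0.0606 0.0484]
cap [0.5712 0.1405 0.2205]
```

View pics/scene_tv.png

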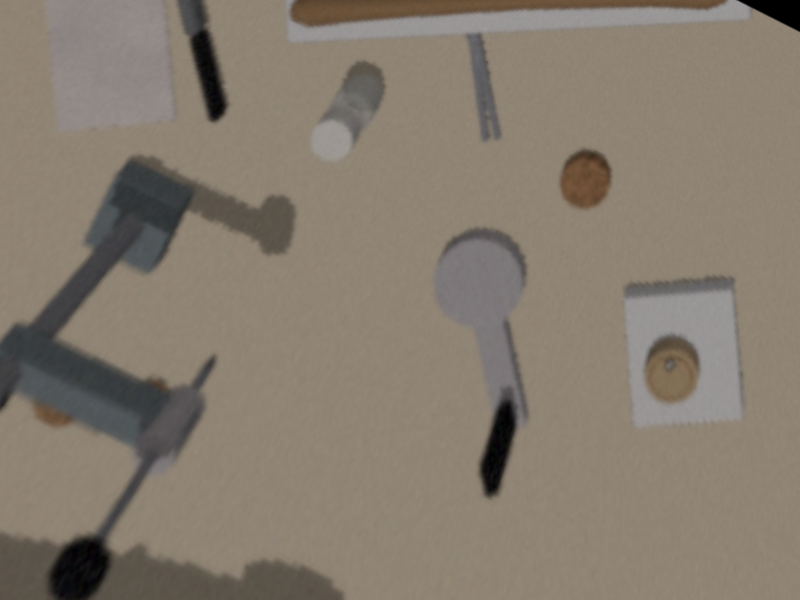

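View pics/side_tv.png

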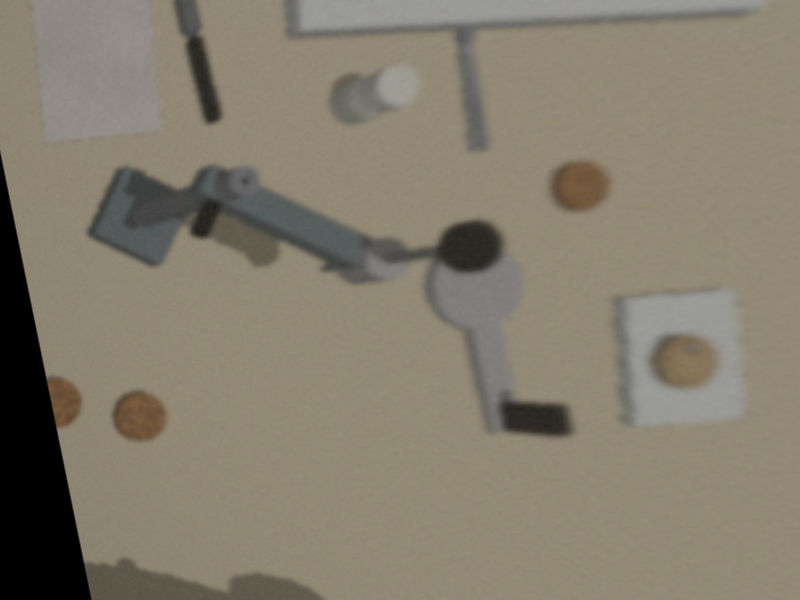

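Top views give x = .85 − row/1000 and y = .4 − col/1000. Three corks are out, at about (0.67,−0.184), (0.434,0.26) and (0.449,0.338). The plate is at about (0.567,−0.077) and the probe near (0.57,0.14). I'll go look at the corks on the left first.

>>> carry_out(
  rows=[
    [0.031,-0.026,0,0,0,-8.7],
    [0.031,-0.026,0,0,0,-8.7],
    [0.031,-0.026,0,0,0,-8.7],
    [0.031,-0.026,0,0,0,-8.7],
    [0.031,-0.026,0,0,0,-8.7],
    [0.031,-0.026,0,0,0,-8.7],
    [0.031,-0.026,0,0,0,-8.7],
    [0.031,-0.026,0,0,0,-8.7],
    [0.031,-0.026,0,0,0,-8.7],
    [0.031,-0.026,0,0,0,-8.7],
    [0,0,0,0,0,0],
    [0,0,0,0,0,0],
  ],
)

```text
clock: 1.75
tcp_pos: [0.441, 0.2747, 0.2421]
ee_rot: [-3.127, 0.295, 0.002]
wrist_force: [-0.4, -0.3, 0.2]
grip_width: 0.0853
```

```bash
cat >> h.py <<'E'
from scipy.spatial.transform import Rotation as R
def st():
    s=sensors.sense(); r=R.from_rotvec(s['ee_rot']).as_matrix()
    print('t',round(s['clock'],2),'tcp',s['tcp_pos'].round(4),'jaw',np.degrees(np.arctan2(r[1,0],r[0,0])).round(2),'tilt',r[:2,2].round(3),'F',s['wrist_force'].round(1),'w',s['grip_width'].round(4),'q',s['joints'].round(2)); return s
def corkmask(p):
    h=cv2.cvtColor(p,cv2.COLOR_BGR2HSV)
    return ((h[...,0]>4)&(h[...,0]<18)&(h[...,1]>110)).astype(np.uint8)
def corks(name,z=0.01,minA=60):
    c=calibration(name);p,d=read_camera(name); m=corkmask(p)
    k,l,s,ce=cv2.connectedComponentsWithStats(m); out=[]
    for i in range(1,k):
        if s[i,4]<minA: continue
        v,u=np.nonzero(l==i); P=plane(c,np.c_[u,v],z)
        cn,_,=cv2.findContours((l==i).astype(np.uint8),cv2.RETR_EXTERNAL,cv2.CHAIN_APPROX_NONE)
        Q=plane(c,max(cn,key=len).reshape(-1,2),z)[:,:2].astype(np.float32)
        (x,y),r=cv2.minEnclosingCircle(Q); e=cv2.fitEllipse(Q*1000) if len(Q)>5 else None
        print(name,'A',s[i,4],'box',s[i,:4],'minc',round(x,4),round(y,4),'r',round(r,4),'cent',P[:,:2].mean(0).round(4),'ell',np.round(e[0],1),np.round(e[1],1))
    return c,p,d
E
python3 - <<'E'
from h import *
st(); c,p,d=corks('wrist'); cv2.imwrite('pics/w1.png',p); corks('side'); corks('scene')
E
```

```text
Traceback (most recent call last):
  File "h.py", line 26, in st
    print('t',round(s['clock'],2),'tcp',s['tcp_pos'].round(4),'jaw',np.degrees(np.arctan2(r[1,0],r[0,0])).round(2),'tilt',r[:2,2].round(3),'F',s['wrist_force'].round(1),'w',s['grip_width'].round(4),'q',s['joints'].round(2)); return s
                                                                                                                                                                             ^^^^^^^^^^^^^^^^^^^^^
AttributeError: 'float' object has no attribute 'round'
```

```bash
sed -i "s/s\['grip_width'\].round(4)/round(s['grip_width'],4)/;s/s\['joints'\].round(2)/np.round(s['joints'],2)/" h.py
python3 - <<'E'
from h import *
st(); c,p,d=corks('wrist'); cv2.imwrite('pics/w1.png',p); corks('side'); corks('scene')
E
```

```text
t 1.75 tcp [0.441  0.2747 0.2421] jaw -10.77 tilt [-0.001  0.001] F [-0.4 -0.3  0.2] w 0.0853 q [-0.96  0.26  0.46  1.61 -0.12  1.3  -0.67]
wrist A 1316 box [229  89  40  42] minc 0.4464 0.3426 r 0.0242 cent [0.4465 0.3431] ell [446.4 342.8] [46.7 47. ]
wrist A 1108 box [232 161  38  38] minc 0.4327 0.2583 r 0.0244 cent [0.4327 0.2586] ell [432.7 258.3] [46.9 47.4]
side A 102 box [251 180  14   9] minc 0.6641 -0.1803 r 0.0206 cent [ 0.6643 -0.1798] ell [ 664.3 -180.1] [36.4 38.6]
side A 392 box [315 330  23  23] minc 0.4335 0.2608 r 0.0238 cent [0.4332 0.2605] ell [433.4 260.3] [43.2 45.6]
side A 301 box [303 369  25  15] minc 0.4475 0.3433 r 0.0226 cent [0.4489 0.3373] ell [449.  337.2] [27.8 47. ]
scene A 1851 box [106   0  60  37] minc -2.0654 0.2624 r 0.5642 cent [-2.013   0.3511] ell [-2078.5   368.1] [ 465.2 1169.4]
scene A 17784 box [353   0 159 187] minc -0.3375 1.8297 r 1.5872 cent [-0.0264  1.3628] ell [-372.4 1775.3] [ 561.  3423.9]
scene A 2000 box [192  53  53  49] minc -0.6551 0.3792 r 0.3371 cent [-0.6165  0.3963] ell [-641.1  403.6] [267.2 663.5]
scene A 118 box [331  83  11  22] minc -0.1816 0.7791 r 0.1232 cent [-0.1892  0.7964] ell [-191.5  794.8] [ 41.5 240.7]
scene A 648 box [283  84  29  34] minc -0.181 0.621 r 0.1841 cent [-0.176   0.5793] ell [-187.7  589.7] [123.6 353. ]
scene A 656 box [ 17 249  53  94] minc 0.4926 -0.5252 r 0.1615 cent [ 0.5583 -0.489 ] ell [ 685.6 -417.7] [129.6 183.3]
scene A 291 box [185 284  21  18] minc 0.6711 -0.1849 r 0.0268 cent [ 0.671  -0.1855] ell [ 670.7 -185.3] [44.7 52.2]
scene A 1854 box [158 297 189  87] minc 0.8496 -0.1089 r 0.2153 cent [ 0.853 -0.125] ell [ 854.  -151.4] [ 25.1 856.6]
```

View pics/w1.png

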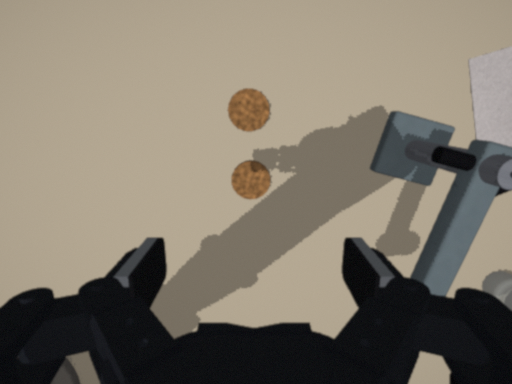

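Wrist view: corks at (249,110) → (0.4465,0.343) and (251,180) → (0.433,0.259). I'll grasp the nearer one.

>>> carry_out(
  rows=[
    [-0.004,-0.008,-0.04,0,0,0],
    [-0.004,-0.007,-0.04,0,0,0],
    [0,0,-0.04,0,0,0],
    [0,0,-0.04,0,0,0],
    [0,0,-0.03,0,0,0],
    [0,0,-0.02,0,0,0],
    [0,0,-0.01,0,0,0],
    [0,0,-0.01,0,0,0],
    [0,0,0,0,0,0],
    [0,0,0,0,0,0],
  ],
  jaw=0.07,
  force=40,
)

```text
clock: 3.15
tcp_pos: [0.4342, 0.2594, 0.013]
ee_rot: [-3.127, 0.297, -0.002]
wrist_force: [-0.8, -0.0, -0.1]
grip_width: 0.07
```

Run:
```python
from h import *
st(); c,p,d=corks('wrist'); cv2.imwrite('pics/w2.png',p)
```

```text
t 3.15 tcp [0.4342 0.2594 0.013 ] jaw -10.84 tilt [0.001 0.001] F [-0.8 -0.  -0.1] w 0.07 q [-0.88  0.5   0.39  1.92 -0.27  0.77 -0.52]
wrist A 11092 box [189   4 116 123] minc 0.4466 0.3428 r 0.0248 cent [0.4468 0.3438] ell [446.6 342.9] [48.6 48.8]
wrist A 7058 box [204 201  98  94] minc 0.4331 0.2587 r 0.0258 cent [0.4331 0.2594] ell [432.9 258.5] [48.3 51. ]
```

View pics/w2.png

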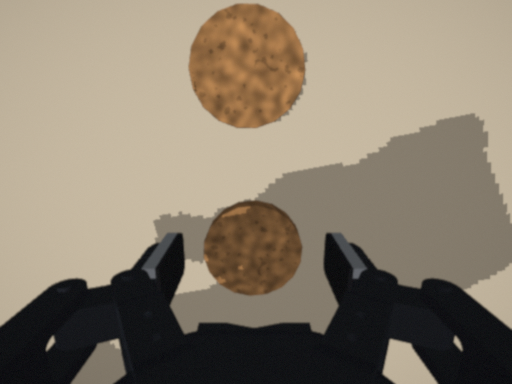

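The cork at (252,248) lies centred between the fingertips. Now to close on it.

>>> carry_out(
  rows=[
    [0,0,-0.001,0,0,0],
    [0,0,0,0,0,0],
    [0,0,0,0,0,0],
    [0,0,0,0,0,0],
    [0,0,0,0,0,0],
    [0,0,0.01,0,0,0],
    [0,0,0.01,0,0,0],
    [0,0,0.01,0,0,0],
    [0,0,0,0,0,0],
  ],
  jaw=0.04,
  force=35,
)

```text
clock: 4.32
tcp_pos: [0.4345, 0.2595, 0.0424]
ee_rot: [-3.126, 0.297, -0.003]
wrist_force: [-0.3, 0.3, 0.2]
grip_width: 0.0479
```

Run:
```python
from h import *
st(); c,p,d=corks('wrist'); cv2.imwrite('pics/w3.png',p)
```

```text
t 4.33 tcp [0.4345 0.2595 0.0424] jaw -10.85 tilt [0.002 0.001] F [-0.3  0.3  0.2] w 0.0479 q [-0.89  0.45  0.41  1.9  -0.24  0.84 -0.55]
wrist A 7259 box [201  26  93  99] minc 0.4467 0.3428 r 0.0247 cent [0.4467 0.3435] ell [446.6 342.8] [48.3 48.5]
wrist A 7204 box [205 201  99  95] minc 0.4308 0.2442 r 0.0317 cent [0.4312 0.2449] ell [431.  243.9] [59.9 62.1]
```

View pics/w3.png

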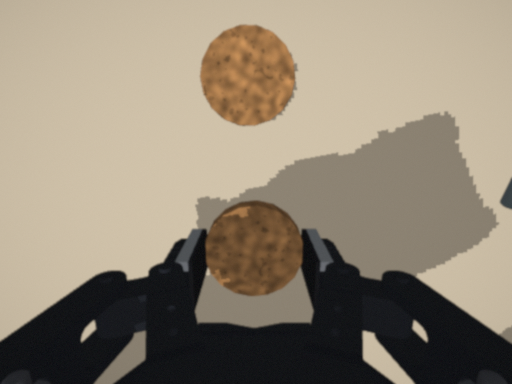

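Held (opening 48 mm). I'll carry it round the stand to the carrier, stopping short to look at the plate.

>>> carry_out(
  rows=[
    [0,0,0.04,0,0,0],
    [0,-0.02,0.04,0,0,0],
    [0.003,-0.04,0.04,0,0,0],
    [0.003,-0.04,0,0,0,0],
    [0.003,-0.04,0,0,0,0],
    [0.003,-0.04,0,0,0,0],
    [0.003,-0.04,0,0,0,0],
    [0.01,-0.04,0,0,0,0],
    [0.025,-0.035,0,0,0,0],
    [0.025,-0.035,0,0,0,0],
    [0.03,-0.035,0,0,0,0],
    [0.025,-0.035,0,0,0,0],
    [0,0,0,0,0,0],
    [0,0,0,0,0,0],
  ],
)

```text
clock: 6.12
tcp_pos: [0.563, -0.1403, 0.1605]
ee_rot: [-3.127, 0.297, 0.003]
wrist_force: [-0.6, -0.0, -0.4]
grip_width: 0.0479
```

Run:
```python
from h import *
st(); c=calibration('wrist'); p,d=read_camera('wrist'); cv2.imwrite('pics/w4.png',p)
cv2.imwrite('pics/w4t.png',topview(c,p,0.01,.38,.75,-.25,.05))
```

```text
t 6.12 tcp [ 0.563  -0.1403  0.1605] jaw -10.85 tilt [-0.002  0.001] F [-0.6 -0.  -0.4] w 0.0479 q [-0.24  0.49  0.65  1.57 -0.31  1.19  0.28]
```

View pics/w4.png

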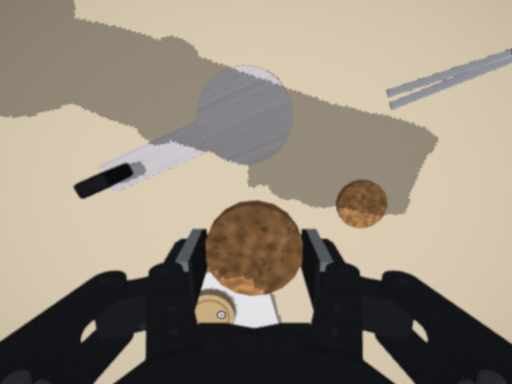

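View pics/w4t.png

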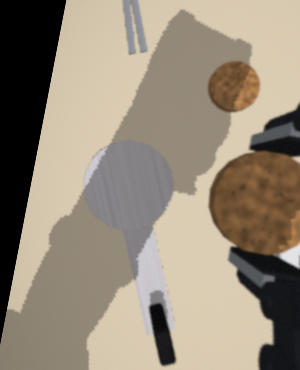

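```bash
cat >> h.py <<'E'
def platefit(name,x,y,z=0.01,r=0.045,vis=None,p=None,c=None,span=0.012):
    c=c or calibration(name); 
    if p is None: p,_=read_camera(name)
    res=0.0005; R0=r+0.03
    t=topview(c,p,z,x-R0,x+R0,y-R0,y+R0,res).astype(np.float32)
    g=[cv2.GaussianBlur(t[...,k],(0,0),2) for k in range(3)]
    best=None; th=np.linspace(0,2*np.pi,180,endpoint=False); n=t.shape[0]
    lim=span
    for dx in np.arange(-lim,lim+1e-9,.0005):
        for dy in np.arange(-lim,lim+1e-9,.0005):
            sc=0
            S=[]
            for rr in(r-.0025,r+.0025):
                px=(R0-dy-rr*np.sin(th))/res; py=(R0-dx-rr*np.cos(th))/res
                S.append(np.stack([k[np.clip(py,0,n-1).astype(int),np.clip(px,0,n-1).astype(int)] for k in g],1))
            e=np.minimum(np.linalg.norm(S[1]-S[0],axis=1),25).mean()
            if best is None or e>best[0]: best=(e,x+dx,y+dy)
    if vis:
        v=t.astype(np.uint8); cv2.circle(v,(int((R0-(best[2]-y))/res),int((R0-(best[1]-x))/res)),int(r/res),(0,0,255),1); cv2.imwrite(vis,v)
    return best
E
python3 - <<'E'
from h import *
p=cv2.imread('pics/w4.png')
print(platefit('wrist',.5645,-.078,vis='pics/f4.png',p=p))
for n in('scene','side'): print(n,platefit(n,.5645,-.078,p=cv2.imread(f'pics/{n}0.png')))
E
```

```text
(np.float32(21.01813), np.float64(0.5650000000000001), np.float64(-0.07749999999999999))
scene (np.float32(18.213663), np.float64(0.5675), np.float64(-0.07749999999999999))
side (np.float32(13.134386), np.float64(0.5670000000000001), np.float64(-0.07849999999999999))
```

View pics/f4.png

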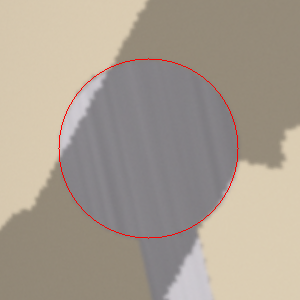

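The plate fit is good: (0.566,−0.078). Placing the first cork.

>>> carry_out(
  rows=[
    [0.0025,0.03,0,0,0,0],
    [0,0.0325,-0.02,0,0,0],
    [0,0,-0.04,0,0,0],
    [0,0,-0.04,0,0,0],
    [0,0,-0.02,0,0,0],
    [0,0,-0.01,0,0,0],
    [0,0,-0.005,0,0,0],
    [0,0,0,0,0,0],
    [0,0,-0.002,0,0,0],
    [0,0,0,0,0,0],
    [0,0,0,0,0,0],
  ],
)

```text
clock: 7.55
tcp_pos: [0.5664, -0.0786, 0.0246]
ee_rot: [-3.127, 0.297, -0.001]
wrist_force: [-0.3, 0.3, 0.2]
grip_width: 0.0481
```

Run:
```python
from h import *
st()
```

```text
t 7.55 tcp [ 0.5664 -0.0786  0.0246] jaw -10.86 tilt [ 0.001 -0.   ] F [-0.3  0.3  0.2] w 0.0481 q [-0.29  0.62  0.56  1.73 -0.41  0.91  0.25]
```

>>> carry_out(
  rows=[
    [0,0,-0.002,0,0,0],
    [0,0,0,0,0,0],
    [0,0,0,0,0,0],
  ],
)

```text
clock: 7.92
tcp_pos: [0.5662, -0.0785, 0.0223]
ee_rot: [3.127, -0.297, -0.0]
wrist_force: [-0.1, -0.2, -0.3]
grip_width: 0.0478
```

>>> carry_out(
  rows=[
    [0,0,0,0,0,0],
    [0,0,0,0,0,0],
    [0,0,0,0,0,0],
  ],
  jaw=0.062,
)

```text
clock: 8.3
tcp_pos: [0.5661, -0.0784, 0.0223]
ee_rot: [-3.127, 0.297, 0.0]
wrist_force: [-0.8, -0.5, -0.9]
grip_width: 0.0623
```

>>> carry_out(
  rows=[
    [0,0,0.01,0,0,0],
    [0,0,0.04,0,0,0],
    [0,-0.03,0.04,0,0,0],
    [0,-0.03,0.04,0,0,0],
    [0,0,0,0,0,0],
    [0,0,0,0,0,0],
  ],
)

```text
clock: 9.05
tcp_pos: [0.566, -0.1376, 0.1522]
ee_rot: [-3.126, 0.297, 0.001]
wrist_force: [-0.0, 0.5, -0.5]
grip_width: 0.0619
```

Run:
```python
from h import *
st(); c,p,d=corks('wrist',z=.02); cv2.imwrite('pics/w5.png',p)
print(platefit('wrist',.5655,-.078,p=p,c=c))
```

```text
t 9.05 tcp [ 0.566  -0.1376  0.1522] jaw -10.84 tilt [-0.     0.001] F [-0.   0.5 -0.5] w 0.0619 q [-0.24  0.5   0.64  1.57 -0.31  1.18  0.28]
wrist A 2394 box [214  95  55  56] minc 0.5651 -0.08 r 0.0242 cent [ 0.5652 -0.0794] ell [565.1 -79.8] [46.9 47.1]
wrist A 1906 box [336 186  51  48] minc 0.6603 -0.1797 r 0.0247 cent [ 0.6609 -0.1791] ell [ 660.9 -179.6] [45.5 48.6]
wrist A 63 box [186 308  40  16] minc 0.4872 -0.2737 r 0.0209 cent [ 0.4897 -0.2638] ell [ 486.6 -277.4] [41.1 41.8]
(np.float32(20.201212), np.float64(0.5645), np.float64(-0.07849999999999999))
```

View pics/w5.png

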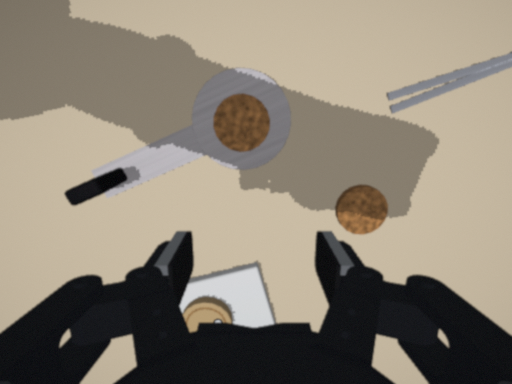

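First cork is centred to within ~1 mm. Now the third cork at (361,210).

Run:
```python
from h import *
import cv2
c=calibration('wrist'); p=cv2.imread('pics/w5.png'); 
m=corkmask(p); k,l,s,ce=cv2.connectedComponentsWithStats(m)
for i in range(1,k):
    if s[i,4]>500: print(ce[i],plane(c,ce[i],.01),plane(c,s[i,:2]+s[i,2:4]/2-.5,.01))
```

```text
[241.22556391 122.29239766] [[ 0.56411598 -0.07852671  0.01      ]] [[ 0.56387909 -0.07866828  0.01      ]]
[361.26180483 209.13378804] [[ 0.66319136 -0.18148415  0.01      ]] [[ 0.66290525 -0.18181447  0.01      ]]
```

>>> carry_out(
  rows=[
    [0.033,-0.015,0,0,0,0],
    [0.033,-0.0145,-0.02,0,0,0],
    [0.032,-0.014,-0.04,0,0,0],
    [0,0,-0.04,0,0,0],
    [0,0,-0.02,0,0,0],
    [0,0,-0.01,0,0,0],
    [0,0,-0.01,0,0,0],
    [0,0,0,0,0,0],
    [0,0,0,0,0,0],
  ],
  jaw=0.07,
)

```text
clock: 10.22
tcp_pos: [0.665, -0.1822, 0.0137]
ee_rot: [3.127, -0.297, 0.004]
wrist_force: [0.3, -0.2, 0.6]
grip_width: 0.07
```

Run:
```python
from h import *
st(); c,p,d=corks('wrist'); cv2.imwrite('pics/w6.png',p)
```

```text
t 10.22 tcp [ 0.665  -0.1822  0.0137] jaw -10.85 tilt [ 0.002 -0.001] F [ 0.3 -0.2  0.6] w 0.07 q [-0.08  0.84  0.56  1.36 -0.46  1.07  0.36]
wrist A 3042 box [  0  22  38 110] minc 0.5713 -0.0828 r 0.0228 cent [ 0.5775 -0.0846] ell [577.3 -85.6] [16.5 47.9]
wrist A 6966 box [207 202  97  93] minc 0.6647 -0.1837 r 0.0259 cent [ 0.665  -0.1831] ell [ 664.8 -183.9] [48.2 51. ]
```

View pics/w6.png

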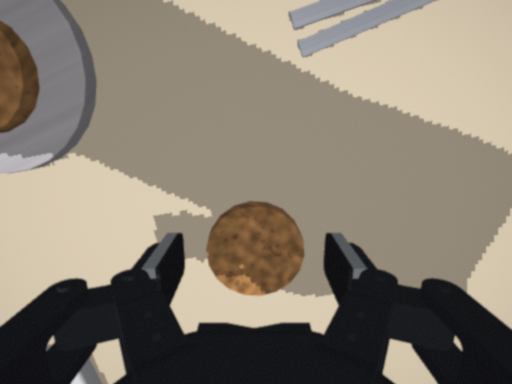

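Centred at (255,248). Close, lift, then place it.

>>> carry_out(
  rows=[
    [0,0,-0.0015,0,0,0],
    [0,0,0,0,0,0],
    [0,0,0,0,0,0],
    [0,0,0,0,0,0],
    [0,0,0,0,0,0],
    [0,0,0.02,0,0,0],
    [0,0,0.03,0,0,0],
    [0,0,0.03,0,0,0],
    [-0.033,0.035,0,0,0,0],
    [-0.033,0.035,0,0,0,0],
    [-0.033,0.034,0,0,0,0],
    [0,0,-0.02,0,0,0],
    [0,0,0,0,0,0],
    [0,0,0,0,0,0],
  ],
  jaw=0.04,
)

```text
clock: 12.02
tcp_pos: [0.5659, -0.079, 0.0717]
ee_rot: [3.127, -0.299, 0.002]
wrist_force: [0.9, -0.6, -0.1]
grip_width: 0.0475
```

Run:
```python
from h import *
st(); c,p,d=corks('wrist'); cv2.imwrite('pics/w7.png',p)
```

```text
t 12.03 tcp [ 0.5659 -0.079   0.0717] jaw -10.91 tilt [ 0.001 -0.001] F [ 0.9 -0.6 -0.1] w 0.0475 q [-0.33  0.56  0.61  1.7  -0.37  1.    0.23]
wrist A 8729 box [205 179  99 118] minc 0.5601 -0.1017 r 0.0459 cent [ 0.5608 -0.1021] ell [ 560.4 -104.1] [68.5 91. ]
```

View pics/w7.png

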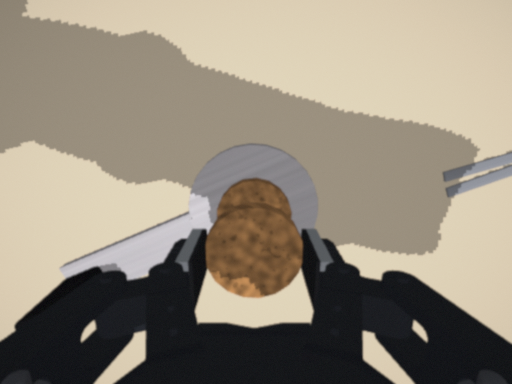

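>>> carry_out(
  rows=[
    [0,0.0007,-0.02,0,0,0],
    [0,0,-0.012,0,0,0],
    [0,0,-0.005,0,0,0],
    [0,0,-0.0025,0,0,0],
    [0,0,0,0,0,0],
    [0,0,0,0,0,0],
  ],
)

```text
clock: 12.82
tcp_pos: [0.5657, -0.0776, 0.0319]
ee_rot: [3.127, -0.297, 0.002]
wrist_force: [0.9, 0.1, 1.6]
grip_width: 0.0478
```

>>> carry_out(
  rows=[
    [0,0,0,0,0,0],
    [0,0,0,0,0,0],
    [0,0,0,0,0,0],
  ],
  jaw=0.062,
)

```text
clock: 13.2
tcp_pos: [0.5651, -0.0772, 0.0312]
ee_rot: [-3.128, 0.297, 0.0]
wrist_force: [0.7, -0.6, 0.1]
grip_width: 0.0623
```

>>> carry_out(
  rows=[
    [0,0,0.01,0,0,0],
    [0,0,0.04,0,0,0],
    [0,-0.03,0.04,0,0,0],
    [0,-0.03,0.04,0,0,0],
    [0,0,0,0,0,0],
    [0,0,0,0,0,0],
  ],
)

```text
clock: 13.95
tcp_pos: [0.565, -0.1364, 0.1612]
ee_rot: [-3.126, 0.297, 0.001]
wrist_force: [-0.7, 0.7, -0.8]
grip_width: 0.0621
```

Run:
```python
from h import *
st(); c,p,d=corks('wrist',z=.03); cv2.imwrite('pics/w8.png',p)
print(platefit('wrist',.5655,-.078,p=p,c=c))
```

```text
t 13.95 tcp [ 0.565  -0.1364  0.1612] jaw -10.84 tilt [-0.     0.001] F [-0.7  0.7 -0.8] w 0.0621 q [-0.25  0.49  0.66  1.57 -0.32  1.2   0.28]
wrist A 2422 box [215  96  55  56] minc 0.5646 -0.0798 r 0.0241 cent [ 0.5647 -0.0793] ell [564.6 -79.7] [47.  47.2]
(np.float32(19.953001), np.float64(0.5645), np.float64(-0.07849999999999999))
```

View pics/w8.png

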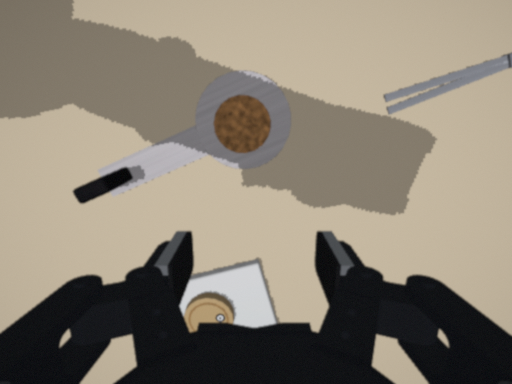

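Both corks are stacked to within 1–2 mm. Fetching the last cork.

>>> carry_out(
  rows=[
    [-0.03,0.034,0,0,0,0],
    [-0.03,0.034,0,0,0,0],
    [-0.03,0.034,0,0,0,0],
    [-0.03,0.034,0,0,0,0],
    [0,0.049,0,0,0,0],
    [0,0.049,0,0,0,0],
    [0,0.049,0,0,0,0],
    [0,0.049,0,0,0,0],
    [0,0.049,0,0,0,0],
    [0.0025,0.049,-0.02,0,0,0],
    [0,0.05,-0.04,0,0,0],
    [0,0,-0.04,0,0,0],
    [0,0,-0.02,0,0,0],
    [0,0,-0.02,0,0,0],
    [0,0,-0.008,0,0,0],
    [0,0,0,0,0,0],
    [0,0,0,0,0,0],
  ],
  jaw=0.07,
)

```text
clock: 16.12
tcp_pos: [0.448, 0.3421, 0.0149]
ee_rot: [-3.127, 0.296, -0.001]
wrist_force: [-0.6, 0.4, 1.7]
grip_width: 0.0699
```

Run:
```python
from h import *
st(); c,p,d=corks('wrist'); cv2.imwrite('pics/w9.png',p)
c=calibration('side'); p,d=read_camera('side');cv2.imwrite('pics/side9.png',p)
```

```text
t 16.12 tcp [0.448  0.3421 0.0149] jaw -10.83 tilt [0.001 0.001] F [-0.6  0.4  1.7] w 0.0699 q [-0.98  0.59  0.42  1.76 -0.31  0.86 -0.62]
wrist A 6947 box [204 197  96  92] minc 0.4469 0.3434 r 0.0258 cent [0.4469 0.3441] ell [446.7 343.3] [48.3 50.8]
```

View pics/w9.png

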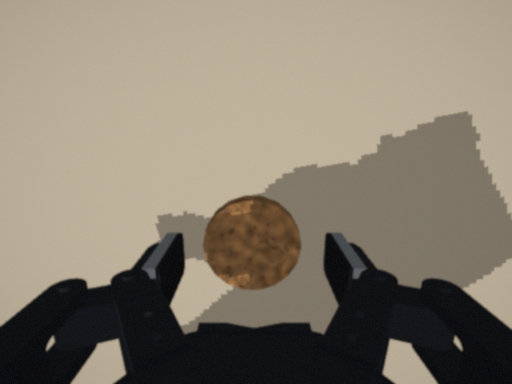

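View pics/side9.png

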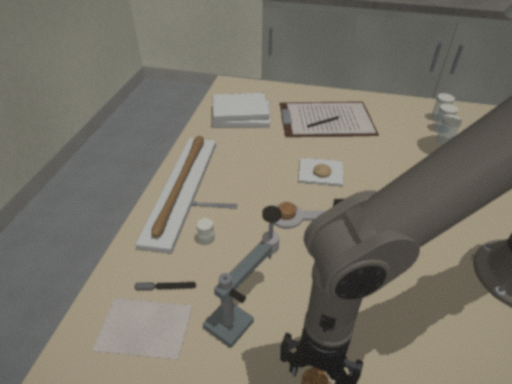

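>>> carry_out(
  rows=[
    [0,0.002,-0.0025,0,0,0],
    [0,0,0,0,0,0],
    [0,0,0,0,0,0],
    [0,0,0,0,0,0],
    [0,0,0,0,0,0],
    [0,0,0,0,0,0],
    [0,0,0.03,0,0,0],
    [0,0,0.04,0,0,0],
    [0,-0.05,0.04,0,0,0],
    [0,-0.05,0.04,0,0,0],
    [-0.003,-0.05,0,0,0,0],
    [0,-0.05,0,0,0,0],
    [0,-0.05,0,0,0,0],
    [0,-0.05,0,0,0,0],
    [0.03,-0.045,0,0,0,0],
    [0.03,-0.045,0,0,0,0],
    [0.03,-0.045,0,0,0,0],
    [0.031,-0.045,0,0,0,0],
    [0,0,0,0,0,0],
    [0,0,0,0,0,0],
  ],
  jaw=0.04,
)

```text
clock: 18.73
tcp_pos: [0.5648, -0.1335, 0.1588]
ee_rot: [-3.127, 0.297, 0.004]
wrist_force: [-0.5, 0.0, -0.8]
grip_width: 0.0481
```

Run:
```python
from h import *
st(); c,p,d=corks('wrist',z=.03); cv2.imwrite('pics/w10.png',p)
print(platefit('wrist',.5655,-.078,p=p,c=c))
```

```text
t 18.73 tcp [ 0.5648 -0.1335  0.1588] jaw -10.87 tilt [-0.002  0.001] F [-0.5  0.  -0.8] w 0.0481 q [-0.27  0.49  0.68  1.57 -0.33  1.2   0.28]
wrist A 2448 box [216  99  55  57] minc 0.5646 -0.0797 r 0.0242 cent [ 0.5647 -0.0794] ell [564.6 -79.8] [47.1 47.3]
wrist A 7097 box [205 202  99  92] minc 0.5517 -0.1955 r 0.0494 cent [ 0.5521 -0.1942] ell [ 551.8 -195.8] [94.5 97.1]
(np.float32(21.556337), np.float64(0.5645), np.float64(-0.07849999999999999))
```

View pics/w10.png

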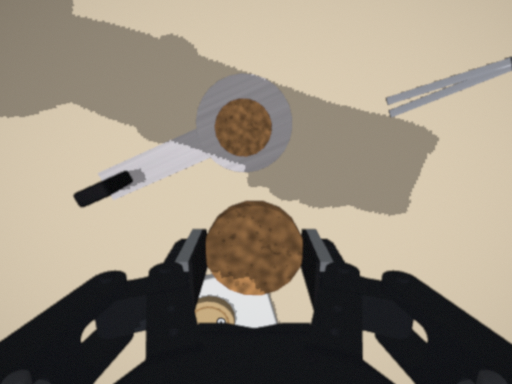

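>>> carry_out(
  rows=[
    [0.001,0.028,0,0,0,0],
    [0,0.0275,-0.03,0,0,0],
    [0,0,-0.04,0,0,0],
    [0,0,-0.025,0,0,0],
    [0,0,-0.01,0,0,0],
    [0,0,-0.007,0,0,0],
    [0,0,0,0,0,0],
    [0,0,0,0,0,0],
    [0,0,-0.003,0,0,0],
    [0,0,0,0,0,0],
    [0,0,0,0,0,0],
  ],
)

```text
clock: 20.15
tcp_pos: [0.5667, -0.0786, 0.0449]
ee_rot: [-3.128, 0.297, -0.0]
wrist_force: [0.4, -0.2, 0.5]
grip_width: 0.0481
```

>>> carry_out(
  rows=[
    [-0.0008,0.0003,-0.0024,0,0,0],
    [0,0,0,0,0,0],
    [0,0,0,0,0,0],
  ],
)

```text
clock: 20.52
tcp_pos: [0.5662, -0.0784, 0.0426]
ee_rot: [3.127, -0.297, 0.001]
wrist_force: [-0.1, -0.3, 0.8]
grip_width: 0.0478
```

>>> carry_out(
  rows=[
    [0,0,0,0,0,0],
    [0,0,0,0,0,0],
    [0,0,0,0,0,0],
  ],
  jaw=0.062,
)

```text
clock: 20.9
tcp_pos: [0.5657, -0.0782, 0.0423]
ee_rot: [3.128, -0.297, -0.001]
wrist_force: [-0.8, -0.1, 0.2]
grip_width: 0.0618
```

>>> carry_out(
  rows=[
    [0,0,0.01,0,0,0],
    [0,0,0.04,0,0,0],
    [0,-0.03,0.04,0,0,0],
    [0,-0.03,0.03,0,0,0],
    [0,0,0,0,0,0],
    [0,0,0,0,0,0],
  ],
)

```text
clock: 21.65
tcp_pos: [0.5656, -0.1371, 0.1621]
ee_rot: [-3.126, 0.296, 0.001]
wrist_force: [0.0, 0.7, -0.1]
grip_width: 0.0619
```

Run:
```python
from h import *
st(); c,p,d=corks('wrist',z=.04); cv2.imwrite('pics/w11.png',p)
print(platefit('wrist',.5655,-.078,p=p,c=c))
```

```text
t 21.65 tcp [ 0.5656 -0.1371  0.1621] jaw -10.83 tilt [-0.001  0.002] F [ 0.   0.7 -0.1] w 0.0619 q [-0.26  0.49  0.68  1.56 -0.33  1.2   0.29]
wrist A 2600 box [213  95  57  58] minc 0.5653 -0.0798 r 0.0243 cent [ 0.5652 -0.0794] ell [565.1 -79.8] [47.1 47.2]
(np.float32(20.068254), np.float64(0.5645), np.float64(-0.07849999999999999))
```

View pics/w11.png

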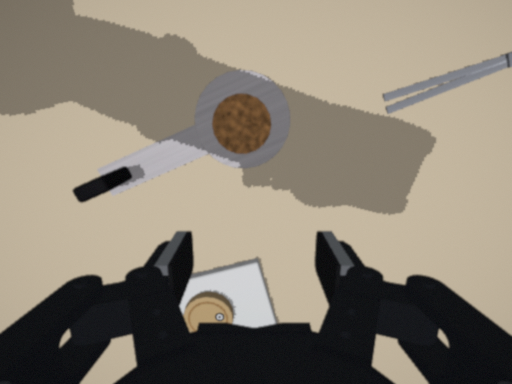

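Three corks are stacked. Now look at the bone disc.

>>> carry_out(
  rows=[
    [-0.015,-0.04,0,0,0,0],
    [-0.02,-0.045,0,0,0,0],
    [-0.02,-0.045,0,0,0,0],
    [-0.015,-0.05,0,0,0,0],
    [0,0,0,0,0,0],
    [0,0,0,0,0,0],
  ],
  jaw=0.075,
)

```text
clock: 22.45
tcp_pos: [0.4963, -0.3161, 0.1611]
ee_rot: [-3.125, 0.294, 0.003]
wrist_force: [0.5, 1.1, -0.0]
grip_width: 0.075
```

Run:
```python
from h import *
st(); c=calibration('wrist');p,d=read_camera('wrist'); cv2.imwrite('pics/w12.png',p)
cv2.imwrite('pics/w12t.png',cv2.resize(topview(c,p,.024,.41,.56,-.36,-.21,.0005),None,fx=2,fy=2))
print(platefit('wrist',.487,-.27,z=.024,r=.027,p=p,c=c))
```

```text
t 22.45 tcp [ 0.4963 -0.3161  0.1611] jaw -10.75 tilt [-0.001  0.003] F [ 0.5  1.1 -0. ] w 0.075 q [ 0.06  0.52  0.71  1.54 -0.35  1.21  0.64]
(np.float32(25.0), np.float64(0.4855), np.float64(-0.2725))
```

View pics/w12.png

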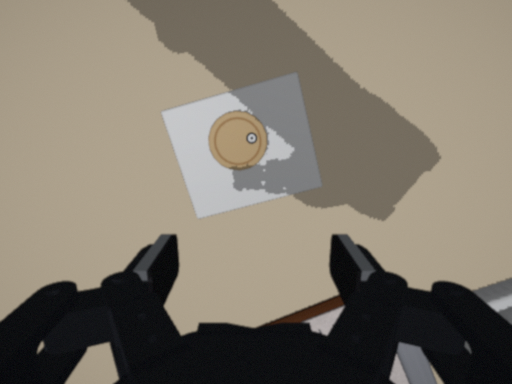

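View pics/w12t.png

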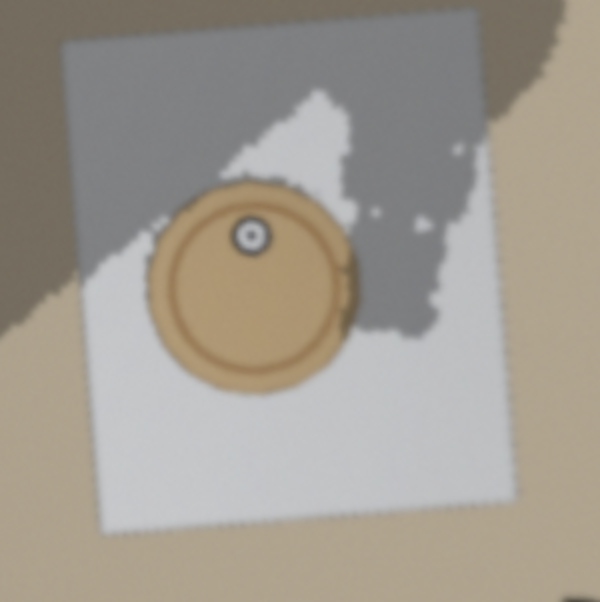

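The bone disc is at (238,140), giving (0.489,−0.2725), with its mark toward +x. Descending.

>>> carry_out(
  rows=[
    [-0.0035,0.022,-0.02,0,0,0],
    [-0.0035,0.0215,-0.03,0,0,0],
    [0,0,-0.04,0,0,0],
    [0,0,-0.025,0,0,0],
    [0,0,-0.012,0,0,0],
    [0,0,-0.008,0,0,0],
    [0,0,0,0,0,0],
    [0,0,0,0,0,0],
  ],
)

```text
clock: 23.5
tcp_pos: [0.4896, -0.2753, 0.0284]
ee_rot: [3.127, -0.297, 0.003]
wrist_force: [-0.6, -0.3, 0.3]
grip_width: 0.0752
```

Run:
```python
from h import *
st(); c=calibration('wrist');p,d=read_camera('wrist'); cv2.imwrite('pics/w13.png',p)
```

```text
t 23.5 tcp [ 0.4896 -0.2753  0.0284] jaw -10.85 tilt [ 0.002 -0.001] F [-0.6 -0.3  0.3] w 0.0752 q [ 0.03  0.61  0.63  1.76 -0.45  0.91  0.67]
```

View pics/w13.png

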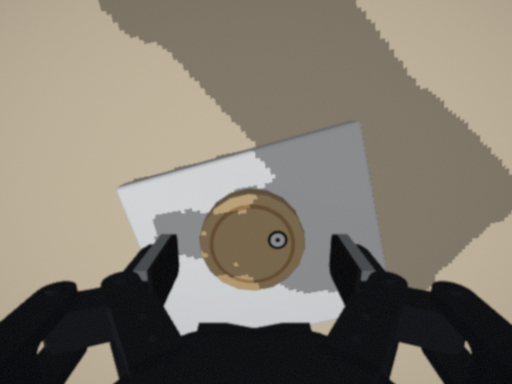

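>>> carry_out(
  rows=[
    [-0.0005,0.0025,-0.003,0,0,0],
    [0,0,0,0,0,0],
    [0,0,0,0,0,0],
    [0,0,0,0,0,0],
    [0,0,0,0,0,0],
    [0,0,0,0,0,0],
  ],
  jaw=0.045,
  force=40,
)

```text
clock: 24.3
tcp_pos: [0.4887, -0.2722, 0.025]
ee_rot: [-3.127, 0.297, -0.001]
wrist_force: [-0.6, 1.5, 5.5]
grip_width: 0.0511
```

>>> carry_out(
  rows=[
    [0,0,0.02,0,0,0],
    [0,0,0.03,0,0,0],
    [0.013,0.033,0.03,0,0,0],
    [0.015,0.035,0,0,0,0],
    [0.015,0.035,0,0,0,0],
    [0.013,0.033,0,0,0,0],
    [0,0,0,0,0,0],
    [0,0,0,0,0,0],
  ],
)

```text
clock: 25.3
tcp_pos: [0.5436, -0.1372, 0.104]
ee_rot: [3.126, -0.298, -0.002]
wrist_force: [-0.3, -0.1, -0.5]
grip_width: 0.0513
```

Run:
```python
from h import *
st(); c=calibration('wrist');p,d=read_camera('wrist'); cv2.imwrite('pics/w14.png',p)
print(platefit('wrist',.5655,-.078,p=p,c=c))
```

```text
t 25.3 tcp [ 0.5436 -0.1372  0.104 ] jaw -10.88 tilt [-0.001 -0.001] F [-0.3 -0.1 -0.5] w 0.0513 q [-0.27  0.51  0.68  1.69 -0.36  1.06  0.33]
(np.float32(21.548603), np.float64(0.5650000000000001), np.float64(-0.07849999999999999))
```

View pics/w14.png

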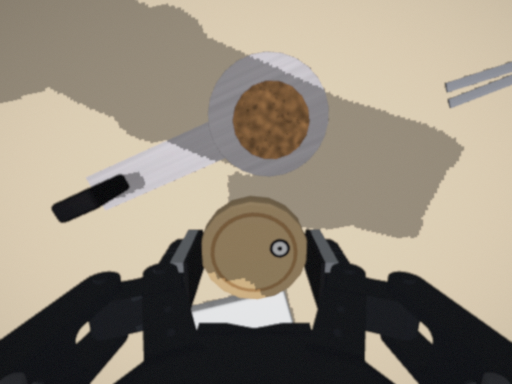

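>>> carry_out(
  rows=[
    [0.011,0.03,0,0,0,0],
    [0.0112,0.0292,-0.02,0,0,0],
    [0,0,-0.015,0,0,0],
    [0,0,-0.01,0,0,0],
    [0,0,0,0,0,0],
    [0,0,0,0,0,0],
  ],
)

```text
clock: 26.1
tcp_pos: [0.5667, -0.0788, 0.0601]
ee_rot: [3.126, -0.301, 0.002]
wrist_force: [0.1, -0.4, -0.3]
grip_width: 0.0515
```

>>> carry_out(
  rows=[
    [0,0,-0.002,0,0,0],
    [0,0,-0.002,0,0,0],
    [0,0,0,0,0,0],
    [0,0,0,0,0,0],
  ],
)

```text
clock: 26.6
tcp_pos: [0.5666, -0.0771, 0.0555]
ee_rot: [3.127, -0.297, 0.0]
wrist_force: [-0.3, 1.0, -0.9]
grip_width: 0.0515
```

>>> carry_out(
  rows=[
    [-0.0005,-0.0007,-0.002,0,0,0],
    [0,0,0,0,0,0],
    [0,0,0,0,0,0],
  ],
)

```text
clock: 26.98
tcp_pos: [0.566, -0.0778, 0.0534]
ee_rot: [3.127, -0.297, -0.0]
wrist_force: [-0.0, 0.2, -2.0]
grip_width: 0.0514
```

>>> carry_out(
  rows=[
    [0,0,0,0,0,0],
    [0,0,0,0,0,0],
    [0,0,0,0,0,0],
  ],
  jaw=0.066,
)

```text
clock: 27.35
tcp_pos: [0.5662, -0.0778, 0.0536]
ee_rot: [-3.128, 0.297, -0.001]
wrist_force: [-0.0, -0.1, -0.3]
grip_width: 0.0663
```

>>> carry_out(
  rows=[
    [0,0,0.01,0,0,0],
    [0,0,0.04,0,0,0],
    [0,-0.03,0.04,0,0,0],
    [0,-0.03,0.02,0,0,0],
    [0,0,0,0,0,0],
    [0,0,0,0,0,0],
  ],
)

```text
clock: 28.1
tcp_pos: [0.5659, -0.1367, 0.1632]
ee_rot: [-3.126, 0.296, 0.001]
wrist_force: [0.2, 1.3, 0.3]
grip_width: 0.0661
```

Run:
```python
from h import *
st(); c=calibration('wrist'); p,d=read_camera('wrist'); cv2.imwrite('pics/w15.png',p)
print(platefit('wrist',.5655,-.078,p=p,c=c))
b=platefit('wrist',.5655,-.078,z=.052,r=.027,p=p,c=c,vis='pics/f15.png');print(b)
cv2.imwrite('pics/w15t.png',topview(c,p,.052,.51,.62,-.14,-.02,.0002))
```

```text
t 28.1 tcp [ 0.5659 -0.1367  0.1632] jaw -10.83 tilt [-0.     0.002] F [0.2 1.3 0.3] w 0.0661 q [-0.27  0.5   0.69  1.56 -0.33  1.21  0.29]
(np.float32(19.90194), np.float64(0.5645), np.float64(-0.07849999999999999))
(np.float32(25.0), np.float64(0.5635), np.float64(-0.07949999999999999))
```

View pics/w15.png

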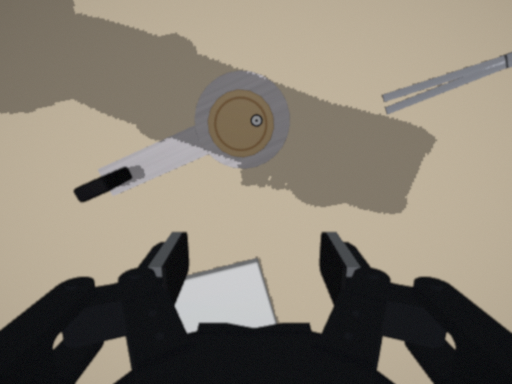

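View pics/w15t.png

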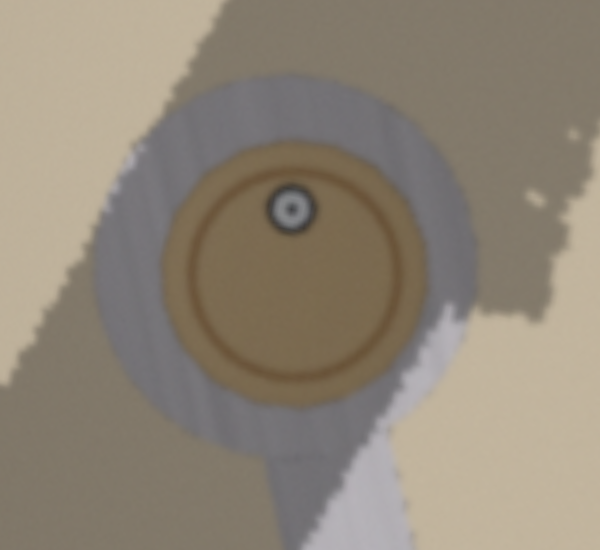

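The bone is laid centred (within about 1 mm) with its mark up. Now locating the probe from the first scene and side images.

Run:
```python
from h import *
for n,(u,v) in dict(scene=(299,180),side=(262,235)).items():
    p=cv2.imread(f'pics/{n}0.png'); q=p[v-40:v+40,u-50:u+50]; cv2.imwrite(f'pics/{n}_z.png',cv2.resize(q,None,fx=7,fy=7,interpolation=cv2.INTER_CUBIC))
    c=calibration(n); cv2.imwrite(f'pics/{n}_cap.png',topview(c,p,.218,.5,.65,.07,.22,.0003))
```

```text
(no output)
```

View pics/scene_z.png

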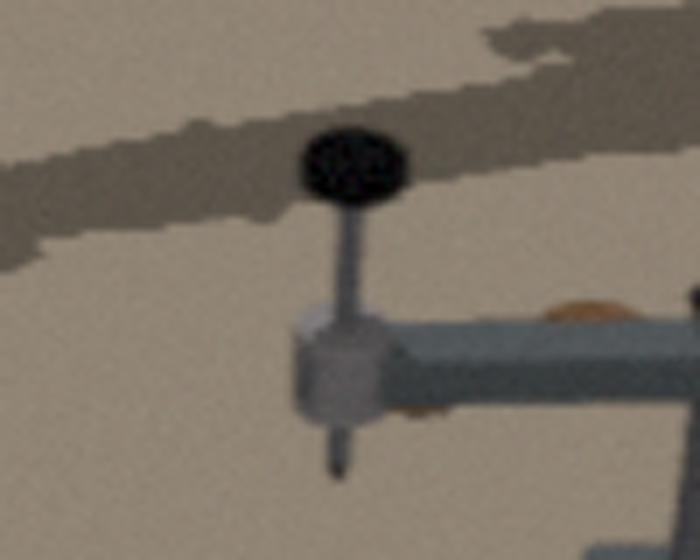

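View pics/side_z.png

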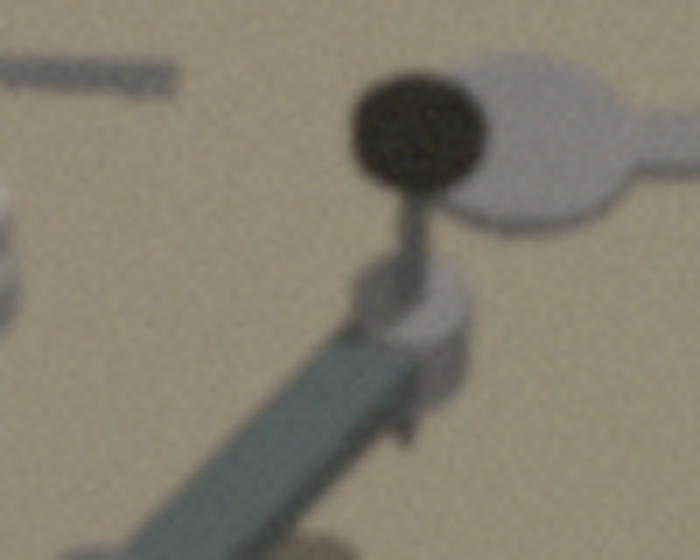

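View pics/scene_cap.png

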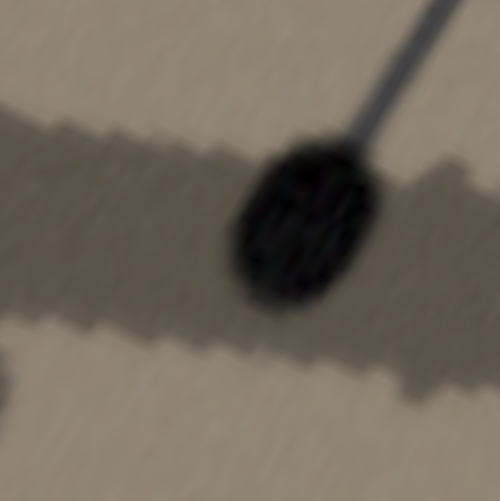

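View pics/side_cap.png

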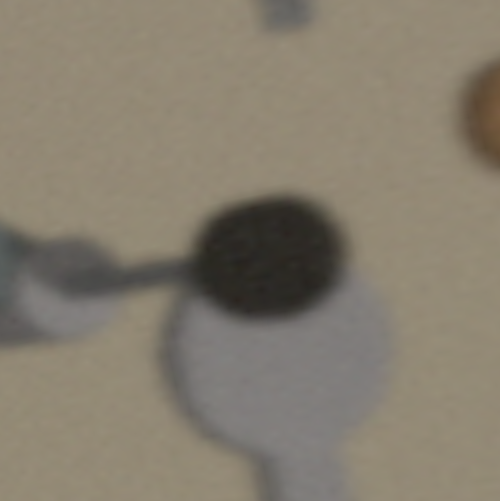

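Run:
```python
from h import *
S=calibration('scene');D=calibration('side')
print(plane(S,(297.1,207.9),.078),plane(D,(269.6,258.1),.078))
print(S['pose'][:3,3])
# collar check, triangulate caps: least squares intersection
```

```text
[[0.5735161  0.13630379 0.078     ]] [[0.57279308 0.13339203 0.078     ]]
[ 1.38975421 -0.3822561   0.77050429]
```

Probe estimate is (0.573,0.134) (tip at scene (297,208) and side (270,258)). Going to look at the handle, rotating the jaw across the tab.

>>> carry_out(
  rows=[
    [-0.019,0.004,0,0,0,-9.5],
    [-0.019,0.004,0,0,0,-9.5],
    [-0.019,0.004,0,0,0,-9.5],
    [-0.019,0.004,0,0,0,-9.5],
    [-0.019,0.004,0,0,0,-9.5],
    [-0.019,0.004,0,0,0,-9.5],
    [-0.018,0.004,0,0,0,-9.5],
    [0,0,0,0,0,0],
    [0,0,0,0,0,0],
  ],
  jaw=0.05,
)

```text
clock: 29.28
tcp_pos: [0.4348, -0.1089, 0.1633]
ee_rot: [-2.457, 1.958, -0.001]
wrist_force: [0.1, -1.2, -0.6]
grip_width: 0.0498
```

Run:
```python
from h import *
st(); c=calibration('wrist'); p,d=read_camera('wrist'); cv2.imwrite('pics/w16.png',p)
print(platefit('wrist',.5655,-.078,p=p,c=c))
cv2.imwrite('pics/w16t.png',topview(c,p,.06,.38,.62,-.2,.0,.0004))
```

```text
t 29.27 tcp [ 0.4348 -0.1089  0.1633] jaw -77.1 tilt [ 0. -0.] F [ 0.1 -1.2 -0.6] w 0.0498 q [-0.68  0.27  1.06  1.92 -0.26  1.1  -0.86]
(np.float32(13.645161), np.float64(0.5625), np.float64(-0.07849999999999999))
```

View pics/w16.png

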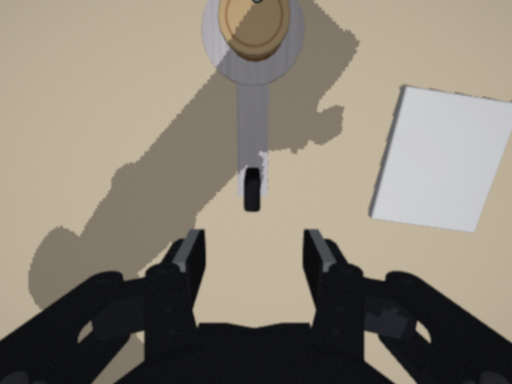

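View pics/w16t.png

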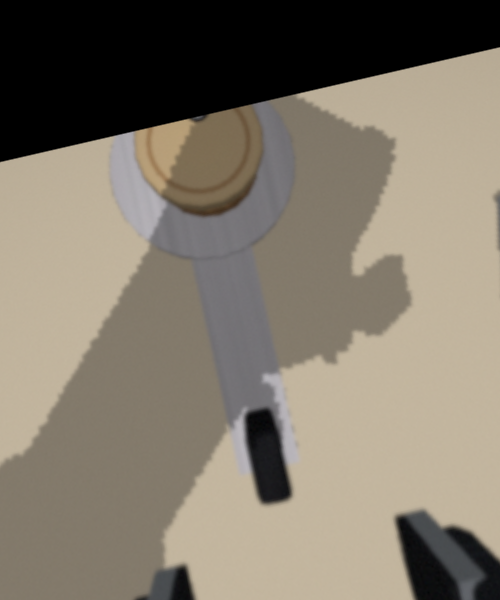

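The tab is at image (252,190), aligned with the jaw, world (0.434,−0.1085). Descending to grip it.

>>> carry_out(
  rows=[
    [-0.0005,0,-0.03,0,0,0],
    [0,0,-0.04,0,0,0],
    [0,0,-0.03,0,0,0],
    [0,0,-0.015,0,0,0],
    [0,0,-0.01,0,0,0],
    [0,0,0,0,0,0],
    [0,0,0,0,0,0],
  ],
)

```text
clock: 30.2
tcp_pos: [0.4345, -0.1101, 0.0393]
ee_rot: [-2.452, 1.962, -0.003]
wrist_force: [-0.1, -0.4, 0.6]
grip_width: 0.0499
```

Run:
```python
from h import *
st(); c=calibration('wrist'); p,d=read_camera('wrist'); cv2.imwrite('pics/w17.png',p)
```

```text
t 30.2 tcp [ 0.4345 -0.1101  0.0393] jaw -77.34 tilt [ 0.002 -0.   ] F [-0.1 -0.4  0.6] w 0.0499 q [-0.5   0.47  0.91  2.06 -0.5   0.84 -0.66]
```

View pics/w17.png

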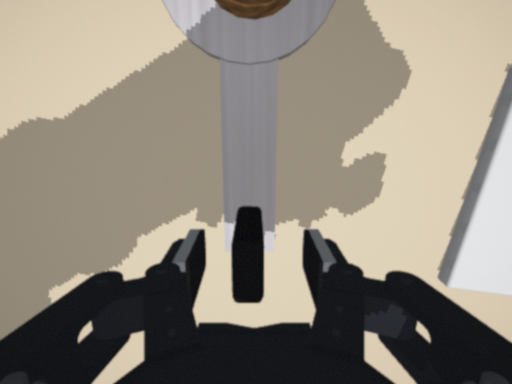

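>>> carry_out(
  rows=[
    [0,0.0015,-0.002,0,0,0],
    [0,0,0,0,0,0],
    [0,0,0,0,0,0],
    [0,0,0,0,0,0],
    [0,0,0,0,0,0],
    [0,0,0,0,0,0],
  ],
  jaw=0.008,
  force=50,
)

```text
clock: 31.0
tcp_pos: [0.4336, -0.1078, 0.0367]
ee_rot: [-2.453, 1.962, 0.001]
wrist_force: [-1.7, 2.2, 5.6]
grip_width: 0.0132
```

Run:
```python
from h import *
st(); c=calibration('wrist'); p,d=read_camera('wrist'); cv2.imwrite('pics/w18.png',p)
```

```text
t 31.0 tcp [ 0.4336 -0.1078  0.0367] jaw -77.33 tilt [-0.     0.001] F [-1.7  2.2  5.6] w 0.0132 q [-0.51  0.47  0.9   2.07 -0.51  0.83 -0.66]
```

View pics/w18.png

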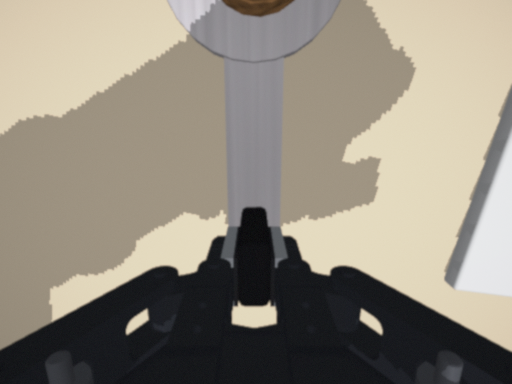

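Gripped (13 mm). Sliding toward the probe, smoothly, in two stages.

>>> carry_out(
  rows=[
    [0,0.003,0.0005,0,0,0],
    [0,0.006,0,0,0,0],
    [0,0.009,0,0,0,0],
    [0,0.012,0,0,0,0],
    [0,0.013,0,0,0,0],
    [0,0.013,0,0,0,0],
    [0,0.013,0,0,0,0],
    [0,0.013,0,0,0,0],
    [-0.001,0.013,0,0,0,0],
    [-0.001,0.013,0,0,0,0],
    [-0.001,0.012,0,0,0,0],
    [-0.001,0.012,0,0,0,0],
    [0,0.012,0,0,0,0],
    [0,0.01,0,0,0,0],
    [0,0.008,0,0,0,0],
    [0,0.005,0,0,0,0],
    [0,0.003,0,0,0,0],
    [0,0,0,0,0,0],
    [0,0,0,0,0,0],
  ],
)

```text
clock: 33.42
tcp_pos: [0.4296, 0.0619, 0.037]
ee_rot: [-2.453, 1.963, 0.0]
wrist_force: [0.2, 0.2, -3.8]
grip_width: 0.0136
```

Run:
```python
from h import *
st(); 
for n in('wrist','side','scene'):
    p,d=read_camera(n); cv2.imwrite(f'pics/{n}19.png',p)
    if n!='wrist':
        c=calibration(n);cv2.imwrite(f'pics/{n}19t.png',topview(c,p,.052,.5,.65,.0,.2,.0003))
        u,v=proj(c,[.57,.12,.06])[0].astype(int); cv2.imwrite(f'pics/{n}19z.png',cv2.resize(p[v-40:v+40,u-50:u+50],None,fx=7,fy=7,interpolation=cv2.INTER_CUBIC)); print(n,u-50,v-40)
```

```text
t 33.42 tcp [0.4296 0.0619 0.037 ] jaw -77.33 tilt [0. 0.] F [ 0.2  0.2 -3.8] w 0.0136 q [-0.91  0.45  0.92  2.1  -0.49  0.82 -1.05]
side 221 218
scene 240 174
```

View pics/wrist19.png

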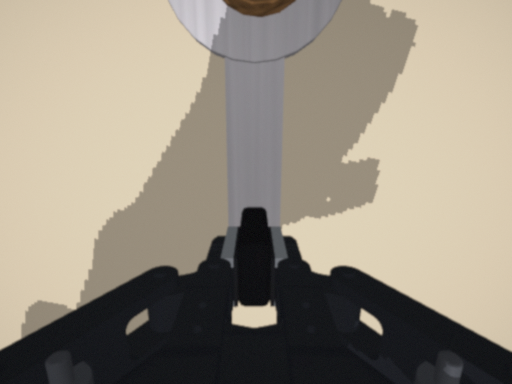

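View pics/side19z.png

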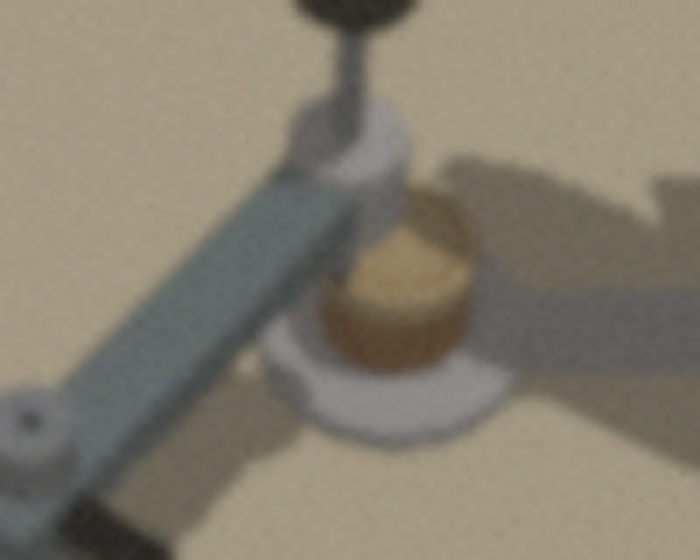

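View pics/scene19z.png

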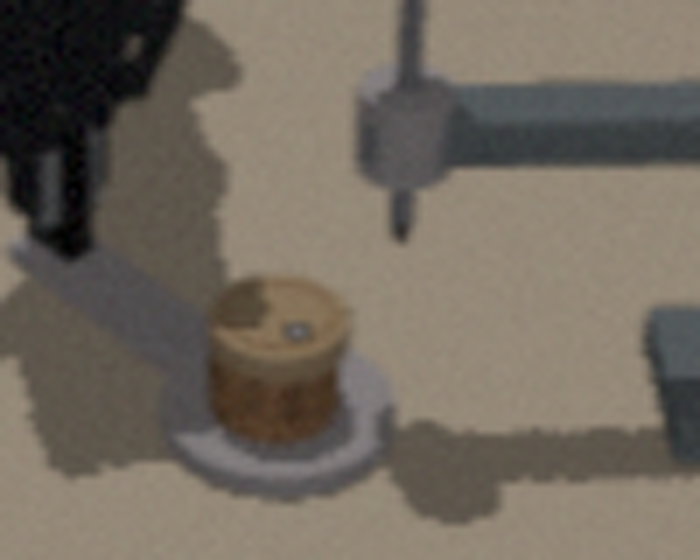

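Run:
```python
from h import *
S=calibration('scene')
print(plane(S,(240+297/7,174+331/7),.052),plane(S,(240+400/7,174+241/7),.078))
m=plane(S,(240+297/7,174+331/7),.052)[0]; print(proj(S,m),proj(S,m+[0,.001,0])-proj(S,m),proj(S,m+[.001,0,0])-proj(S,m))
```

```text
[[0.57691189 0.09177721 0.052     ]] [[0.57558688 0.13521035 0.078     ]]
[[282.42857143 221.28571429]] [[ 0.33867349 -0.10584751]] [[0.18814292 0.21060847]]
```

>>> carry_out(
  rows=[
    [0,0.003,-0.0007,0,0,0],
    [0,0.006,0,0,0,0],
    [-0.0015,0.008,0,0,0,0],
    [0,0.009,0,0,0,0],
    [0,0.008,0,0,0,0],
    [0,0.005,0,0,0,0],
    [0,0.003,0,0,0,0],
    [0,0,0,0,0,0],
    [0,0,0,0,0,0],
  ],
)

```text
clock: 34.7
tcp_pos: [0.4288, 0.1036, 0.0367]
ee_rot: [-2.452, 1.963, -0.002]
wrist_force: [0.2, -3.5, 3.1]
grip_width: 0.0134
```

Run:
```python
from h import *
st(); 
for n in('side','scene'):
    p=np.mean([read_camera(n)[0].astype(float) for _ in range(4)],0).astype(np.uint8); cv2.imwrite(f'pics/{n}20.png',p)
    c=calibration(n)
    u,v=proj(c,[.573,.134,.065])[0].astype(int); cv2.imwrite(f'pics/{n}20z.png',cv2.resize(p[v-25:v+25,u-30:u+30],None,fx=12,fy=12,interpolation=cv2.INTER_CUBIC)); print(n,u-30,v-25)
```

```text
t 34.7 tcp [0.4288 0.1036 0.0367] jaw -77.36 tilt [ 0.001 -0.   ] F [ 0.2 -3.5  3.1] w 0.0134 q [-1.    0.46  0.91  2.08 -0.5   0.83 -1.14]
side 239 237
scene 266 187
```

View pics/side20z.png

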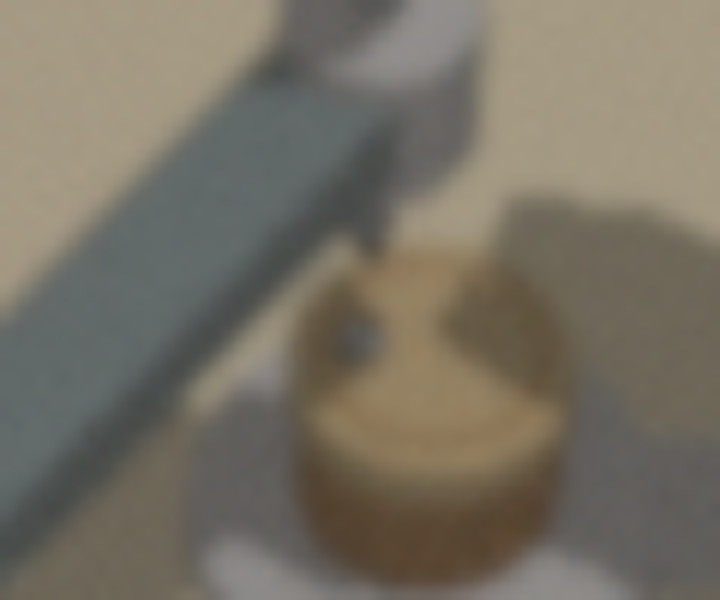

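View pics/scene20z.png

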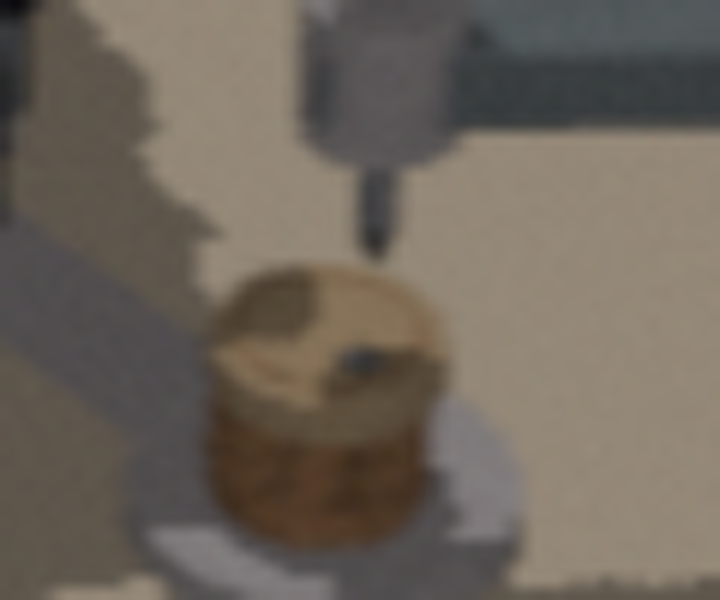

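Run:
```python
from h import *
for n,o,m,t in(('side',(239,237),(361,342),(372,252)),('scene',(266,187),(359,360),(376,262))):
    c=calibration(n); o=np.array(o)
    f=lambda q:o+(np.array(q)+.5)/12-.5
    M=plane(c,f(m),.052)[0]; 
    for zt in(.078,): T=plane(c,f(t),zt)[0]; print(n,M.round(4),T.round(4),(T-M).round(4))
    # where tip would appear at .052
    print(proj(c,T-[0,0,.026])*12-o*12)
```

```text
side [0.5744 0.132  0.052 ] [0.5732 0.1319 0.078 ] [-0.0013 -0.0001  0.026 ]
[[362.30084164 337.4060236 ]]
scene [0.5744 0.1322 0.052 ] [0.5751 0.1347 0.078 ] [0.0007 0.0025 0.026 ]
[[365.05944886 353.08651773]]
```

Mark and tip agree within ~1–2 mm in both views. A small nudge in +y, then release.

>>> carry_out(
  rows=[
    [0,0.001,0,0,0,0],
    [0,0,0,0,0,0],
    [0,0,0,0,0,0],
  ],
)

```text
clock: 35.48
tcp_pos: [0.4287, 0.1036, 0.0367]
ee_rot: [2.452, -1.964, 0.003]
wrist_force: [0.3, -6.6, 6.0]
grip_width: 0.0131
```

>>> carry_out(
  rows=[
    [0,0,0,0,0,0],
    [0,0,0,0,0,0],
    [0,0,0,0,0,0],
  ],
  jaw=0.05,
)

```text
clock: 35.85
tcp_pos: [0.4276, 0.1059, 0.036]
ee_rot: [-2.455, 1.961, 0.002]
wrist_force: [0.2, 0.9, -0.3]
grip_width: 0.0502
```

>>> carry_out(
  rows=[
    [0,0,0.01,0,0,0],
    [0,0,0.03,0,0,0],
    [0,0,0.04,0,0,0],
    [-0.02,0,0.04,0,0,0],
    [-0.02,0,0.04,0,0,0],
    [0,0,0.04,0,0,0],
    [0,0,0.04,0,0,0],
    [0,0,0,0,0,0],
    [0,0,0,0,0,0],
  ],
)

```text
clock: 36.98
tcp_pos: [0.3876, 0.1045, 0.2758]
ee_rot: [2.452, -1.963, -0.002]
wrist_force: [-0.1, -0.2, -0.6]
grip_width: 0.0499
```

Run:
```python
from h import *
st(); 
p,d=read_camera('wrist'); cv2.imwrite('pics/w21.png',p)
for n in('side','scene'):
    p=np.mean([read_camera(n)[0].astype(float) for _ in range(3)],0).astype(np.uint8); cv2.imwrite(f'pics/{n}21.png',p)
    c=calibration(n)
    u,v=proj(c,[.573,.134,.065])[0].astype(int); cv2.imwrite(f'pics/{n}21z.png',cv2.resize(p[v-25:v+25,u-30:u+30],None,fx=12,fy=12,interpolation=cv2.INTER_CUBIC)); print(n,u-30,v-25)
```

```text
t 36.98 tcp [0.3876 0.1045 0.2758] jaw -77.37 tilt [-0.001  0.001] F [-0.1 -0.2 -0.6] w 0.0499 q [-1.49 -0.11  1.12  1.84  0.1   1.35 -1.75]
side 239 237
scene 266 187
```

View pics/w21.png

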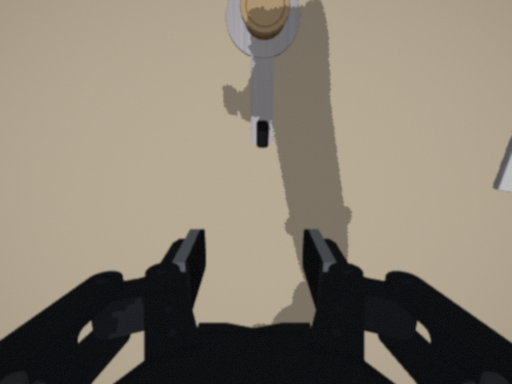

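View pics/scene21z.png

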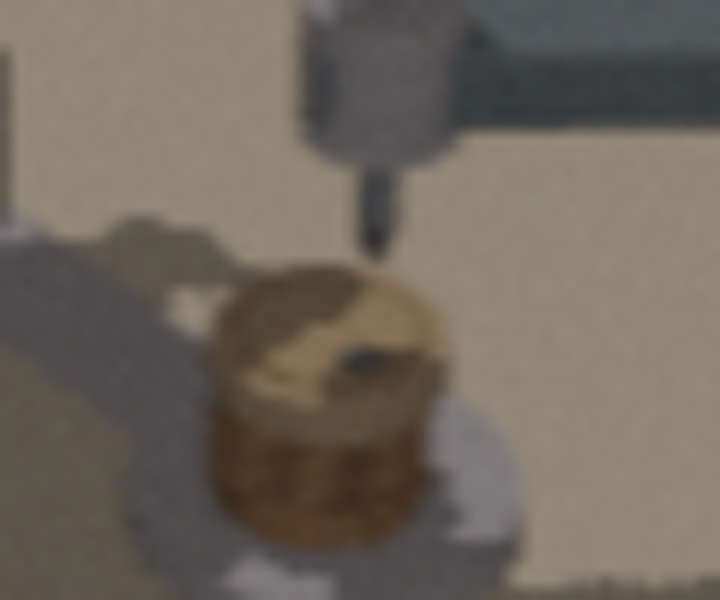

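View pics/side21z.png

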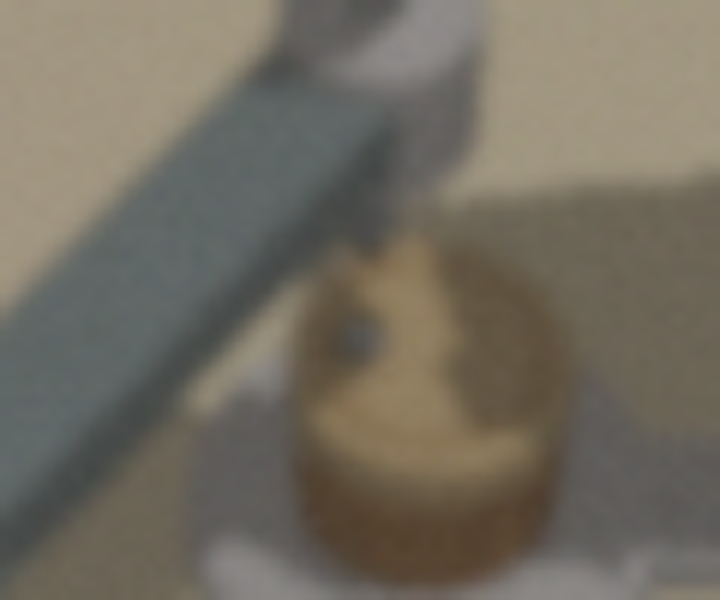

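The mark did not follow the 1 mm nudge; it's still within about 1.5 mm of the tip axis, which is fine. Closing the fingers and moving above the cap.

>>> carry_out(
  rows=[
    [0.02,0.003,0,0,0,0],
    [0.035,0.006,0,0,0,0],
    [0.035,0.006,0,0,0,0],
    [0.035,0.006,0,0,0,0],
    [0.035,0.005,0,0,0,0],
    [0.026,0.0035,0,0,0,0],
    [0,0,0,0,0,0],
    [0,0,0,0,0,0],
  ],
  jaw=0.0,
)

```text
clock: 38.33
tcp_pos: [0.5733, 0.1338, 0.2758]
ee_rot: [2.451, -1.963, -0.001]
wrist_force: [-0.3, 0.9, -0.2]
grip_width: 0.0001
```

Run:
```python
from h import *
st(); 
p,d=read_camera('wrist'); cv2.imwrite('pics/w22.png',p)
p,d=read_camera('side'); cv2.imwrite('pics/side22.png',p)
```

```text
t 38.33 tcp [0.5733 0.1338 0.2758] jaw -77.38 tilt [-0.002 -0.001] F [-0.3  0.9 -0.2] w 0.0001 q [-0.93  0.55  1.09  1.36 -0.48  1.51 -1.22]
```

View pics/w22.png

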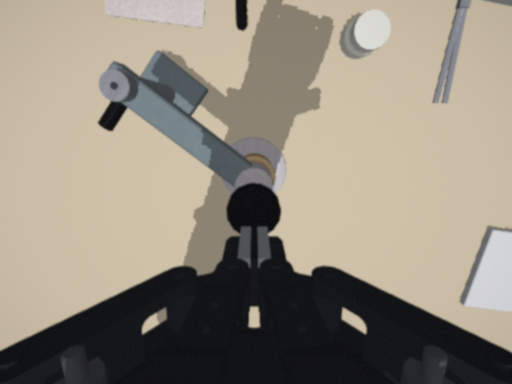

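View pics/side22.png

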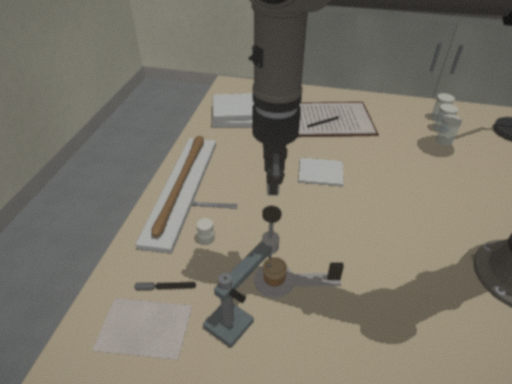

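Run:
```python
from h import *
c=calibration('wrist'); p=cv2.imread('pics/w22.png')
cv2.imwrite('pics/w22t.png',topview(c,p,.218,.53,.62,.08,.19,.0002))
print(plane(c,(253,211),.218))
```

```text
[[0.57316551 0.13482381 0.218     ]]
```

View pics/w22t.png

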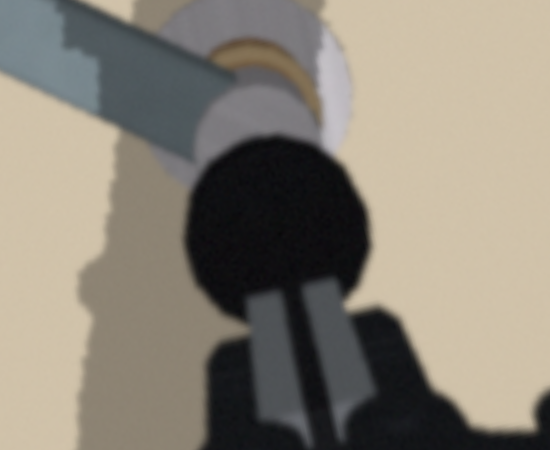

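Cap measured at (0.5745,0.135). Lowering to just above contact, then pressing partway.

>>> carry_out(
  rows=[
    [0.0012,0.001,-0.02,0,0,0],
    [0,0,-0.015,0,0,0],
    [0,0,-0.008,0,0,0],
    [0,0,-0.004,0,0,0],
    [0,0,-0.004,0,0,0],
    [0,0,-0.004,0,0,0],
    [0,0,-0.004,0,0,0],
    [0,0,0,0,0,0],
    [0,0,0,0,0,0],
  ],
  force=60,
)

```text
clock: 39.55
tcp_pos: [0.5753, 0.1353, 0.2174]
ee_rot: [-2.453, 1.963, -0.0]
wrist_force: [-1.0, 0.9, 3.2]
grip_width: -0.0001
```

Run:
```python
from h import *
st();
```

```text
t 39.55 tcp [0.5753 0.1353 0.2174] jaw -77.35 tilt [0. 0.] F [-1.   0.9  3.2] w -0.0001 q [-0.93  0.59  1.07  1.46 -0.51  1.39 -1.19]
```

>>> carry_out(
  rows=[
    [0,0,-0.004,0,0,0],
    [0,0,-0.004,0,0,0],
    [0,0,-0.002,0,0,0],
    [0,0,0,0,0,0],
    [0,0,0,0,0,0],
  ],
)

```text
clock: 40.17
tcp_pos: [0.5756, 0.1352, 0.2075]
ee_rot: [-2.452, 1.963, -0.001]
wrist_force: [0.0, 0.5, 2.2]
grip_width: 0.0001
```

Run:
```python
from h import *
st(); 
for n in('side','scene'):
    p=np.mean([read_camera(n)[0].astype(float) for _ in range(4)],0).astype(np.uint8); cv2.imwrite(f'pics/{n}23.png',p)
    c=calibration(n)
    u,v=proj(c,[.573,.134,.065])[0].astype(int); cv2.imwrite(f'pics/{n}23z.png',cv2.resize(p[v-25:v+25,u-30:u+30],None,fx=12,fy=12,interpolation=cv2.INTER_CUBIC)); print(n,u-30,v-25)
```

```text
t 40.17 tcp [0.5756 0.1352 0.2075] jaw -77.35 tilt [ 0.001 -0.   ] F [0.  0.5 2.2] w 0.0001 q [-0.93  0.59  1.06  1.48 -0.52  1.37 -1.19]
side 239 237
scene 266 187
```

View pics/scene23z.png

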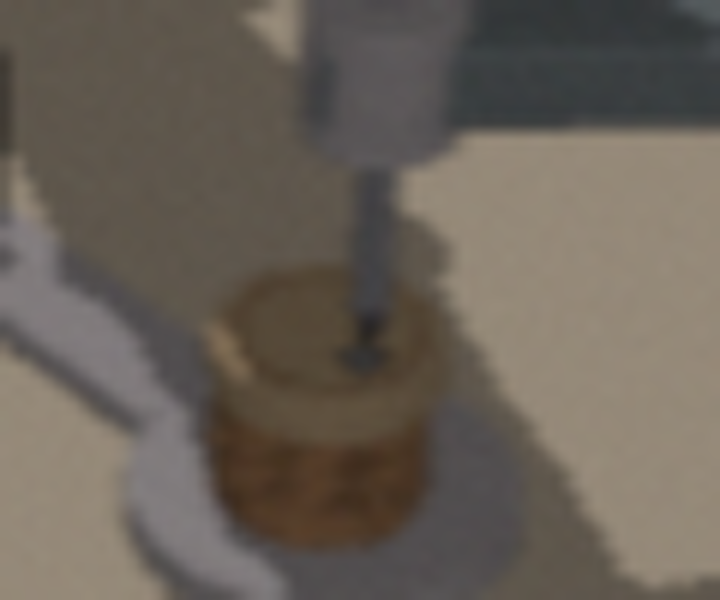

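View pics/side23z.png

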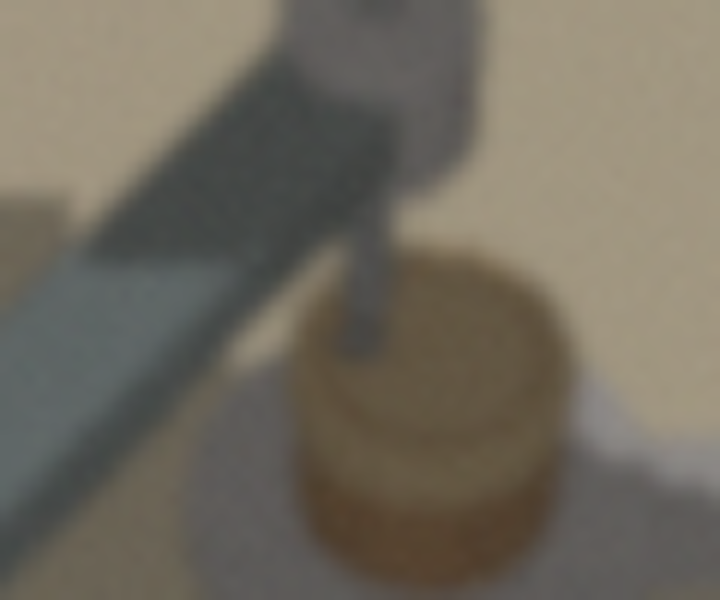

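The tip is just above the mark and aligned in both views. Pressing to contact.

>>> carry_out(
  rows=[
    [0,0,-0.002,0,0,0],
    [0,0,-0.002,0,0,0],
    [0,0,-0.001,0,0,0],
    [0,0,-0.001,0,0,0],
    [0,0,0,0,0,0],
    [0,0,0,0,0,0],
  ],
)

```text
clock: 41.32
tcp_pos: [0.5756, 0.1352, 0.2026]
ee_rot: [-2.452, 1.962, -0.001]
wrist_force: [-1.2, 0.8, 9.8]
grip_width: 0.0001
```

>>> carry_out(
  rows=[
    [0,0,-0.001,0,0,0],
    [0,0,0,0,0,0],
    [0,0,0,0,0,0],
    [0,0,0,0,0,0],
  ],
)

```text
clock: 41.82
tcp_pos: [0.5756, 0.1352, 0.2024]
ee_rot: [-2.451, 1.962, -0.001]
wrist_force: [-2.6, 1.3, 11.6]
grip_width: 0.0003
```

Run:
```python
from h import *
st(); 
for n in('side','scene'):
    p=np.mean([read_camera(n)[0].astype(float) for _ in range(3)],0).astype(np.uint8); cv2.imwrite(f'pics/{n}24.png',p)
    c=calibration(n)
    u,v=proj(c,[.573,.134,.065])[0].astype(int); cv2.imwrite(f'pics/{n}24z.png',cv2.resize(p[v-25:v+25,u-30:u+30],None,fx=12,fy=12,interpolation=cv2.INTER_CUBIC))
st()
```

```text
t 41.83 tcp [0.5756 0.1352 0.2024] jaw -77.34 tilt [0.001 0.001] F [-2.6  1.3 11.6] w 0.0003 q [-0.93  0.6   1.06  1.49 -0.53  1.36 -1.18]
t 42.12 tcp [0.5756 0.1352 0.2024] jaw -77.34 tilt [0.001 0.001] F [-2.2 -0.2 11.9] w -0.0002 q [-0.93  0.6   1.06  1.49 -0.53  1.36 -1.18]
```

View pics/scene24z.png

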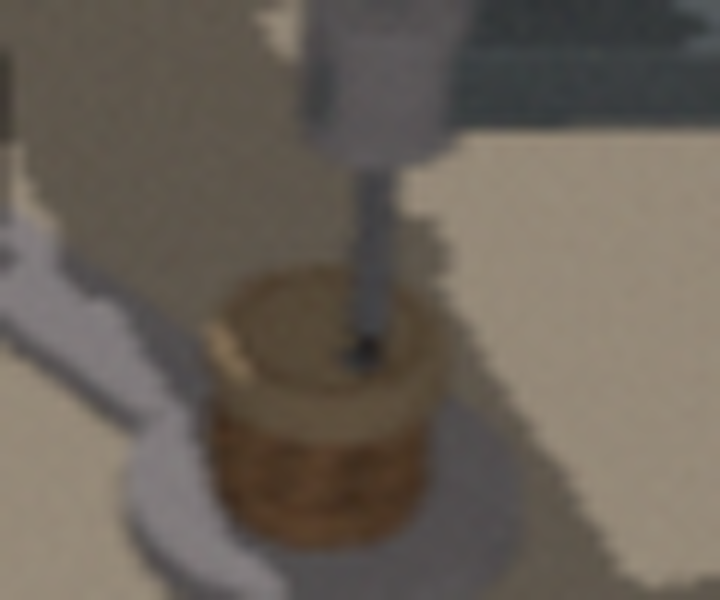

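View pics/side24z.png

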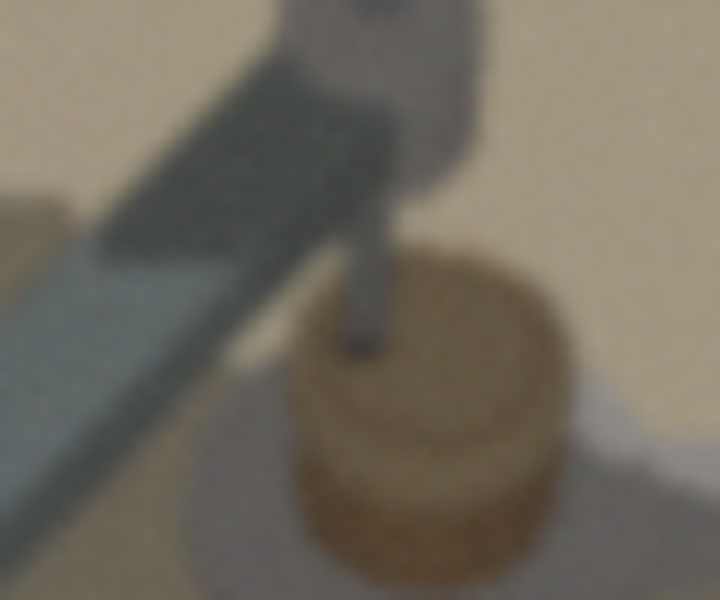

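The tip is on the mark at 12 N; I'll bear a little more firmly.

>>> carry_out(
  rows=[
    [0,0,-0.002,0,0,0],
    [0,0,-0.001,0,0,0],
    [0,0,0,0,0,0],
    [0,0,0,0,0,0],
    [0,0,0,0,0,0],
    [0,0,0,0,0,0],
  ],
)

```text
clock: 42.88
tcp_pos: [0.5757, 0.1352, 0.2016]
ee_rot: [-2.45, 1.961, -0.0]
wrist_force: [-5.1, 0.7, 22.3]
grip_width: 0.0001
```

```bash
python3 -c "
from h import *
st()"
```

```text
t 42.88 tcp [0.5757 0.1352 0.2016] jaw -77.33 tilt [0.002 0.003] F [-5.1  0.7 22.3] w 0.0001 q [-0.93  0.6   1.06  1.49 -0.53  1.36 -1.18]
```

22 N: firm contact. Releasing upward gently and returning above the handle.

>>> carry_out(
  rows=[
    [0,0,0.004,0,0,0],
    [0,0,0.006,0,0,0],
    [0,0,0.008,0,0,0],
    [0,0,0.01,0,0,0],
    [0,0,0.01,0,0,0],
    [0,0,0.02,0,0,0],
    [0,0,0.02,0,0,0],
    [-0.02,-0.004,0,0,0,0],
    [-0.035,-0.007,0,0,0,0],
    [-0.035,-0.007,0,0,0,0],
    [-0.035,-0.007,0,0,0,0],
    [-0.022,-0.005,-0.01,0,0,0],
    [0,0,-0.03,0,0,0],
    [0,0,-0.04,0,0,0],
    [0,0,-0.03,0,0,0],
    [0,0,0,0,0,0],
    [0,0,0,0,0,0],
  ],
  jaw=0.0,
)

```text
clock: 45.0
tcp_pos: [0.4288, 0.105, 0.1662]
ee_rot: [-2.452, 1.963, -0.001]
wrist_force: [0.3, 0.3, 0.4]
grip_width: 0.0002
```

>>> carry_out(
  rows=[
    [0,0,0,0,0,0],
    [0,0,0,0,0,0],
    [0,0,0,0,0,0],
  ],
  jaw=0.05,
)

```text
clock: 45.38
tcp_pos: [0.4286, 0.1054, 0.1657]
ee_rot: [-2.452, 1.962, -0.0]
wrist_force: [-0.8, -0.3, -0.7]
grip_width: 0.0501
```

Run:
```python
from h import *
st(); 
p,d=read_camera('wrist'); cv2.imwrite('pics/w25.png',p)
p,d=read_camera('scene'); cv2.imwrite('pics/scene25.png',p)
```

```text
t 45.38 tcp [0.4286 0.1054 0.1657] jaw -77.33 tilt [0.001 0.001] F [-0.8 -0.3 -0.7] w 0.0501 q [-1.26  0.28  1.18  1.94 -0.29  1.11 -1.32]
```

View pics/w25.png

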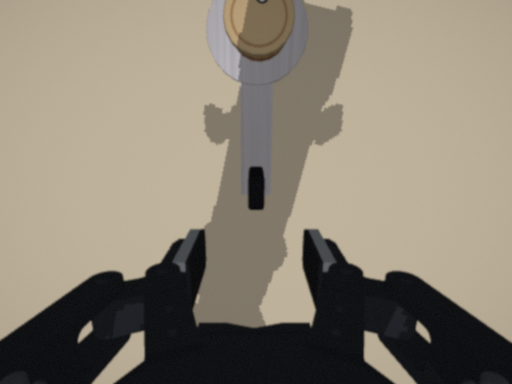

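View pics/scene25.png

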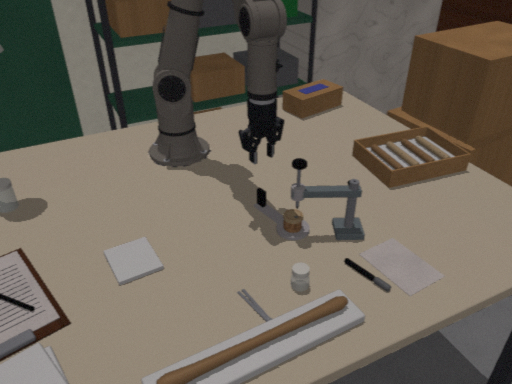

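The probe is back up (cap at scene (300,164)) and the stack is intact. Re-gripping the handle.

>>> carry_out(
  rows=[
    [-0.0005,-0.0005,-0.03,0,0,0],
    [0,0,-0.04,0,0,0],
    [0,0,-0.03,0,0,0],
    [0,0,-0.018,0,0,0],
    [0,0,-0.01,0,0,0],
    [0,0,0,0,0,0],
    [0,0,0,0,0,0],
  ],
)

```text
clock: 46.35
tcp_pos: [0.4285, 0.1049, 0.0379]
ee_rot: [-2.452, 1.962, -0.001]
wrist_force: [0.3, 0.0, -0.7]
grip_width: 0.0501
```

>>> carry_out(
  rows=[
    [0,0,0,0,0,0],
    [0,0,0,0,0,0],
    [0,0,0,0,0,0],
    [0,0,0,0,0,0],
    [0,0,0,0,0,0],
  ],
  jaw=0.008,
  force=50,
)

```text
clock: 46.98
tcp_pos: [0.4284, 0.1045, 0.0378]
ee_rot: [-2.451, 1.964, -0.001]
wrist_force: [-1.4, -1.1, 5.8]
grip_width: 0.0133
```

Run:
```python
from h import *
st(); 
p,d=read_camera('wrist'); cv2.imwrite('pics/w26.png',p)
```

```text
t 46.98 tcp [0.4284 0.1045 0.0378] jaw -77.41 tilt [0.001 0.   ] F [-1.4 -1.1  5.8] w 0.0133 q [-1.04  0.49  0.97  2.08 -0.54  0.85 -1.1 ]
```

View pics/w26.png

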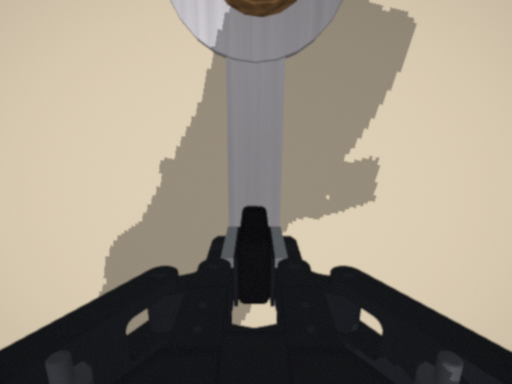

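>>> carry_out(
  rows=[
    [0,-0.003,0.0003,0,0,0],
    [0,-0.006,0,0,0,0],
    [0,-0.009,0,0,0,0],
    [0,-0.012,0,0,0,0],
    [0,-0.013,0,0,0,0],
    [0,-0.013,0,0,0,0],
    [0,-0.013,0,0,0,0],
    [0,-0.013,0,0,0,0],
    [0.001,-0.013,0,0,0,0],
    [0.001,-0.013,0,0,0,0],
    [0.001,-0.013,0,0,0,0],
    [0.001,-0.013,0,0,0,0],
    [0.001,-0.013,0,0,0,0],
    [0,-0.013,0,0,0,0],
    [0,-0.013,0,0,0,0],
    [0,-0.012,0,0,0,0],
    [0,-0.009,0,0,0,0],
    [0,-0.006,0,0,0,0],
    [0,-0.003,0,0,0,0],
    [0,0,0,0,0,0],
  ],
)

```text
clock: 49.52
tcp_pos: [0.4336, -0.0942, 0.0379]
ee_rot: [-2.454, 1.953, 0.006]
wrist_force: [0.8, 9.0, 8.1]
grip_width: 0.0133
```

Run:
```python
from h import *
st(); 
p,d=read_camera('wrist'); cv2.imwrite('pics/w27.png',p)
p,d=read_camera('side'); cv2.imwrite('pics/side27.png',p)
```

```text
t 49.52 tcp [ 0.4336 -0.0942  0.0379] jaw -77.03 tilt [-0.     0.006] F [0.8 9.  8.1] w 0.0133 q [-0.57  0.49  0.95  2.07 -0.54  0.85 -0.64]
```

View pics/side27.png

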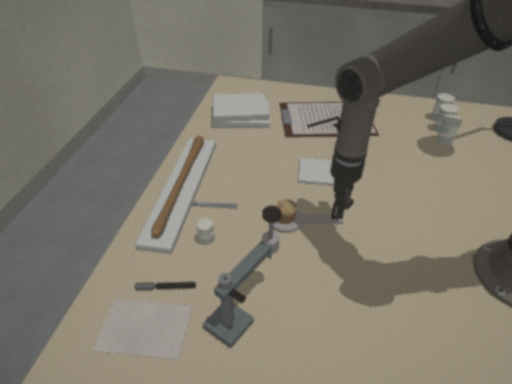

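The carrier is clear (about 0.20 m from the probe). Release, rise, and turn back to view the stack.

>>> carry_out(
  rows=[
    [0,0.001,0,0,0,0],
    [0,0.001,0,0,0,0],
    [0,0,0,0,0,0],
  ],
)

```text
clock: 50.0
tcp_pos: [0.4336, -0.094, 0.0378]
ee_rot: [-2.456, 1.955, 0.002]
wrist_force: [0.6, 4.6, 5.6]
grip_width: 0.0134
```

>>> carry_out(
  rows=[
    [0,0,0,0,0,0],
    [0,0,0,0,0,0],
    [0,0,0,0,0,0],
  ],
  jaw=0.05,
)

```text
clock: 50.38
tcp_pos: [0.4323, -0.0967, 0.0373]
ee_rot: [2.451, -1.964, -0.0]
wrist_force: [0.2, -0.1, -1.1]
grip_width: 0.05
```

>>> carry_out(
  rows=[
    [0,0,0.01,0,0,0],
    [0,0,0.03,0,0,0],
    [0,0,0.04,0,0,0],
    [0,0,0.04,0,0,0],
    [0.019,-0.004,0.005,0,0,9.5],
    [0.019,-0.004,0,0,0,9.5],
    [0.019,-0.004,0,0,0,9.5],
    [0.019,-0.004,0,0,0,9.5],
    [0.019,-0.004,0,0,0,9.5],
    [0.019,-0.004,0,0,0,9.5],
    [0.018,-0.004,0,0,0,9.5],
    [0,0,0,0,0,0],
    [0,0,0,0,0,0],
  ],
)

```text
clock: 52.0
tcp_pos: [0.5639, -0.1246, 0.1627]
ee_rot: [3.127, -0.301, -0.001]
wrist_force: [-0.1, 0.6, 0.8]
grip_width: 0.0498
```

Run:
```python
from h import *
st(); c=calibration('wrist'); p,d=read_camera('wrist'); cv2.imwrite('pics/w28.png',p)
print(platefit('wrist',.5655,-.066,p=p,c=c))
cv2.imwrite('pics/w28t.png',topview(c,p,.052,.51,.62,-.13,-.01,.0002))
st()
```

```text
t 52.0 tcp [ 0.5639 -0.1246  0.1627] jaw -11.01 tilt [-0.001 -0.   ] F [-0.1  0.6  0.8] w 0.0498 q [-0.33  0.5   0.75  1.58 -0.36  1.21  0.29]
(np.float32(20.25429), np.float64(0.5645), np.float64(-0.06349999999999999))
t 52.05 tcp [ 0.5639 -0.1244  0.1627] jaw -10.97 tilt [-0.001  0.   ] F [-0.4  1.  -0.4] w 0.05 q [-0.33  0.5   0.75  1.58 -0.36  1.21  0.29]
```

View pics/w28.png

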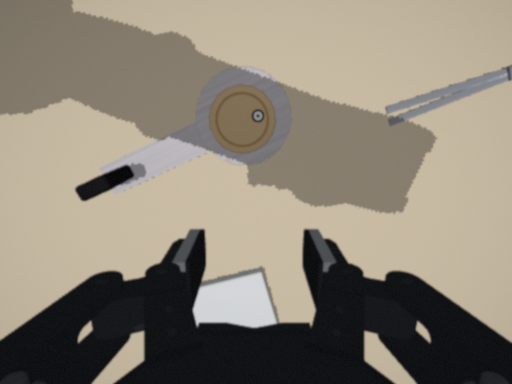

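View pics/w28t.png

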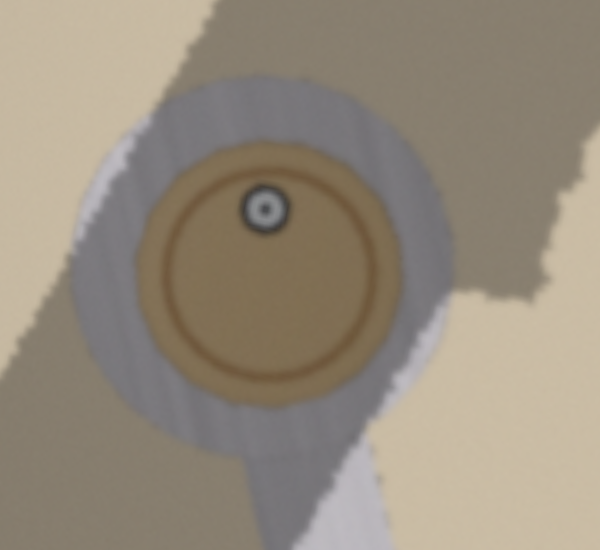

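The stack is intact and the bone measures (0.566,−0.063). Picking only the bone off the top.

>>> carry_out(
  rows=[
    [0.0025,0.031,0,0,0,0],
    [0,0.0305,-0.02,0,0,0],
    [0,0,-0.04,0,0,0],
    [0,0,-0.025,0,0,0],
    [0,0,-0.012,0,0,0],
    [0,0,-0.007,0,0,0],
    [0,0,0,0,0,0],
    [0,0,0,0,0,0],
  ],
  jaw=0.075,
)

```text
clock: 53.05
tcp_pos: [0.5681, -0.0631, 0.0596]
ee_rot: [-3.127, 0.297, -0.003]
wrist_force: [-0.9, 0.7, 0.8]
grip_width: 0.075
```

Run:
```python
from h import *
st(); p,d=read_camera('wrist'); cv2.imwrite('pics/w29.png',p)
```

```text
t 53.05 tcp [ 0.5681 -0.0631  0.0596] jaw -10.87 tilt [ 0.002 -0.   ] F [-0.9  0.7  0.8] w 0.075 q [-0.39  0.6   0.68  1.71 -0.44  0.99  0.25]
```

View pics/w29.png

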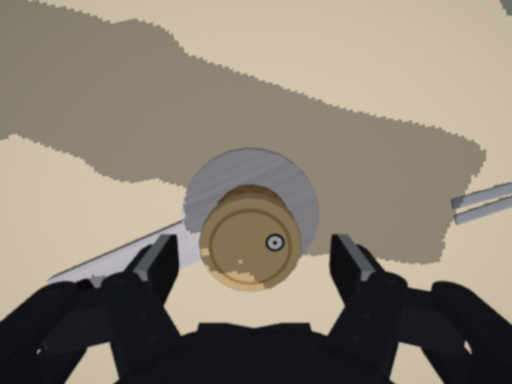

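>>> carry_out(
  rows=[
    [-0.002,0,-0.003,0,0,0],
    [0,0,0,0,0,0],
    [0,0,0,0,0,0],
  ],
)

```text
clock: 53.48
tcp_pos: [0.5652, -0.0628, 0.0556]
ee_rot: [-3.127, 0.297, -0.0]
wrist_force: [0.9, 0.3, -0.7]
grip_width: 0.0749
```

>>> carry_out(
  rows=[
    [0,0,0,0,0,0],
    [0,0,0,0,0,0],
    [0,0,0,0,0,0],
    [0,0,0,0,0,0],
    [0,0,0,0,0,0],
  ],
  jaw=0.045,
  force=40,
)

```text
clock: 54.1
tcp_pos: [0.5655, -0.0628, 0.0561]
ee_rot: [-3.127, 0.297, -0.001]
wrist_force: [-0.4, -0.5, 5.8]
grip_width: 0.051
```

>>> carry_out(
  rows=[
    [0,0,0.005,0,0,0],
    [0,0,0.01,0,0,0],
    [0,0,0.02,0,0,0],
    [0,-0.02,0.03,0,0,0],
    [-0.01,-0.04,0,0,0,0],
    [-0.01,-0.04,0,0,0,0],
    [0,-0.02,0,0,0,0],
    [0,0,0,0,0,0],
    [0,0,0,0,0,0],
  ],
)

```text
clock: 55.22
tcp_pos: [0.5457, -0.181, 0.1204]
ee_rot: [-3.126, 0.294, 0.0]
wrist_force: [-0.9, -0.1, -1.0]
grip_width: 0.0508
```

Run:
```python
from h import *
st(); c,p,d=corks('wrist',z=.04); cv2.imwrite('pics/w30.png',p)
print(platefit('wrist',.5655,-.0635,p=p,c=c))
```

```text
t 55.23 tcp [ 0.5457 -0.181   0.1204] jaw -10.76 tilt [-0.     0.002] F [-0.9 -0.1 -1. ] w 0.0508 q [-0.22  0.54  0.73  1.64 -0.39  1.12  0.43]
wrist A 4568 box [214   0  75  75] minc 0.565 -0.0664 r 0.0255 cent [ 0.5649 -0.0672] ell [564.8 -67.6] [45.9 48.9]
wrist A 747 box [212 210  84  78] minc 0.5375 -0.2199 r 0.0337 cent [ 0.5384 -0.2173] ell [ 537.6 -219.8] [66.1 66.2]
(np.float32(14.314392), np.float64(0.5650000000000001), np.float64(-0.06449999999999999))
```

View pics/w30.png

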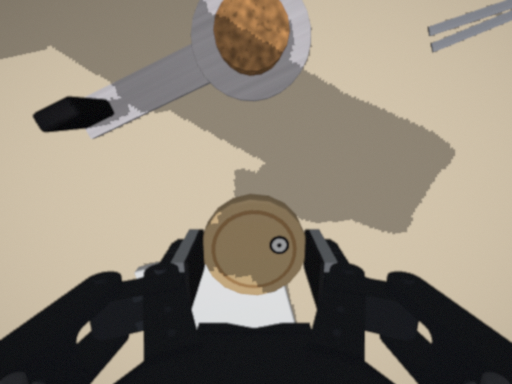

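The corks stayed stacked on the plate. Placing the bone at the pad centre (~0.492,−0.282).

>>> carry_out(
  rows=[
    [-0.018,-0.033,0,0,0,0],
    [-0.018,-0.034,0,0,0,0],
    [-0.018,-0.034,0,0,0,0],
    [0,0,-0.03,0,0,0],
    [0,0,-0.03,0,0,0],
    [0,0,-0.015,0,0,0],
    [0,0,-0.01,0,0,0],
    [0,0,-0.003,0,0,0],
    [0,0,0,0,0,0],
    [0,0,0,0,0,0],
  ],
)

```text
clock: 56.52
tcp_pos: [0.4919, -0.2842, 0.0334]
ee_rot: [3.127, -0.297, 0.002]
wrist_force: [0.3, -0.5, -0.6]
grip_width: 0.0507
```

Run:
```python
from h import *
st(); p,d=read_camera('wrist'); cv2.imwrite('pics/w31.png',p)
```

```text
t 56.52 tcp [ 0.4919 -0.2842  0.0334] jaw -10.85 tilt [ 0.001 -0.001] F [ 0.3 -0.5 -0.6] w 0.0507 q [ 0.02  0.63  0.68  1.74 -0.48  0.94  0.7 ]
```

View pics/w31.png

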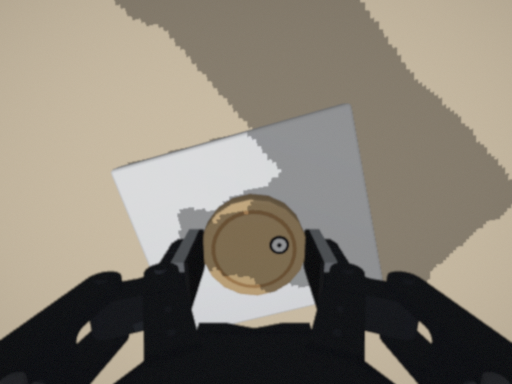

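Well inside the pad. Lower the remaining ~5 mm and release.

>>> carry_out(
  rows=[
    [0,0,-0.003,0,0,0],
    [0,0,-0.0015,0,0,0],
    [0,0,0,0,0,0],
    [0,0,0,0,0,0],
  ],
)

```text
clock: 57.08
tcp_pos: [0.4913, -0.2837, 0.0282]
ee_rot: [-3.127, 0.297, -0.0]
wrist_force: [-1.9, 0.0, 2.1]
grip_width: 0.051
```

>>> carry_out(
  rows=[
    [0,0,0,0,0,0],
    [0,0,0,0,0,0],
    [0,0,0,0,0,0],
  ],
  jaw=0.07,
)

```text
clock: 57.45
tcp_pos: [0.4913, -0.2838, 0.028]
ee_rot: [3.127, -0.297, 0.0]
wrist_force: [-0.4, -0.3, -0.1]
grip_width: 0.0701
```

>>> carry_out(
  rows=[
    [0,0,0.01,0,0,0],
    [0,0,0.03,0,0,0],
    [0,0,0.04,0,0,0],
    [0,0,0.04,0,0,0],
    [-0.02,-0.04,0.02,0,0,0],
    [0,0,0,0,0,0],
    [0,0,0,0,0,0],
    [0,0,0,0,0,0],
  ],
)

```text
clock: 58.45
tcp_pos: [0.4717, -0.3221, 0.1672]
ee_rot: [-3.126, 0.294, 0.002]
wrist_force: [0.8, 1.0, 0.0]
grip_width: 0.0699
```

Run:
```python
from h import *
st()
for n in('wrist','side','scene'):
    p,d=read_camera(n); cv2.imwrite(f'pics/{n}32.png',p)
    c=calibration(n)
    if n!='wrist':
        print(n,'plate',platefit(n,.565,-.064,p=p,c=c)); W=cloud(c,d)
        for q in([.566,-.063,.04],[.4915,-.283,.024]):
            u,v=proj(c,q)[0].round().astype(int); print(np.median(W[v-1:v+2,u-1:u+2].reshape(-1,3),0).round(4))
```

```text
t 58.45 tcp [ 0.4717 -0.3221  0.1672] jaw -10.74 tilt [-0.001  0.002] F [0.8 1.  0. ] w 0.0699 q [ 0.03  0.49  0.77  1.59 -0.36  1.21  0.69]
side plate (np.float32(15.278552), np.float64(0.577), np.float64(-0.0725))
[ 0.5652 -0.0627  0.0408]
[ 0.4899 -0.2779  0.0265]
scene plate (np.float32(18.52859), np.float64(0.567), np.float64(-0.06299999999999999))
[ 0.5652 -0.0621  0.0402]
[ 0.4909 -0.2834  0.0239]
```

View pics/wrist32.png

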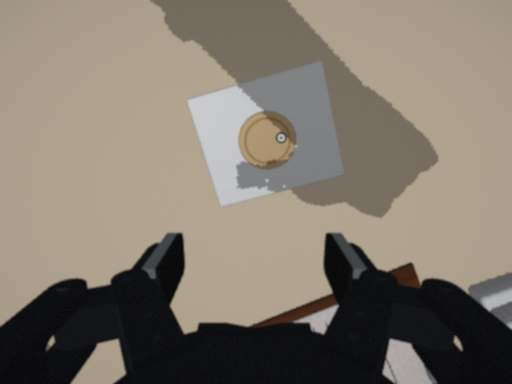

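View pics/side32.png

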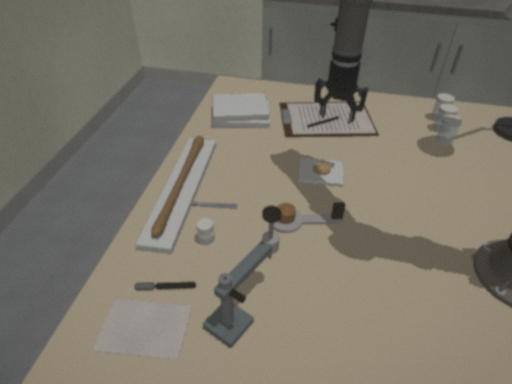

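View pics/scene32.png

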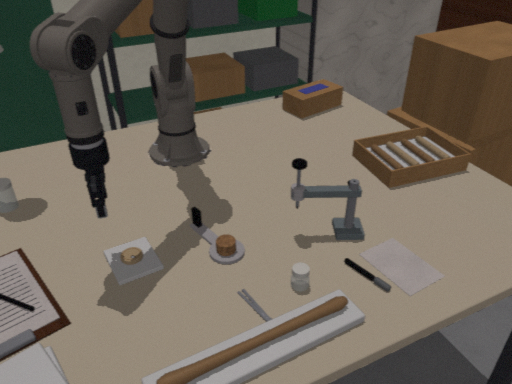

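Everything is in place: bone in the middle of the pad, corks stacked on the carrier at (226,245) scene, bystanders unmoved. A last zoom on the stack.

Run:
```python
import cv2
a=cv2.imread('pics/scene32.png')[220:275,195:260];b=cv2.imread('pics/side32.png')[190:245,255:320]
import numpy as np
cv2.imwrite('pics/z33.png',cv2.resize(np.hstack([a,b]),None,fx=6,fy=6,interpolation=cv2.INTER_CUBIC))
```

```text
(no output)
```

View pics/z33.png

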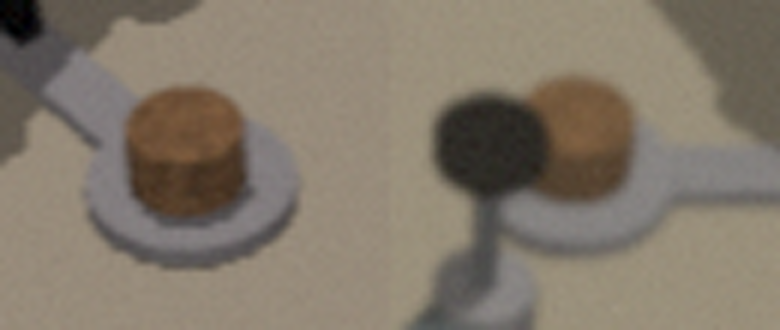

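The stack is neat in both views.

```bash
python3 -c "
from station import ticket
print(ticket.hand_in())"
```

```text
the job is handed in; nothing more can be done
None
```

The job is done and handed in at about 58 s of robot time. Three corks were out. I stacked them on the carrier, laid the bone disc on top mark up, and slid the carrier until the mark was under the probe tip. I pressed the cap until the wrist force read 22 N, about 19 N of it on the mark. I then let the probe rise, slid the carrier clear, and laid the bone disc back on its pad.

**Last checks**
- **Carrier:** the plate's centre is about 0.20 m from the probe.
- **Corks:** the top of the stack is at 40 mm, as three corks should give, and it looks neat in the scene and side views.
- **Bone disc:** it lies flat, mark up, near the middle of the foam pad.
- **Jar, marker and tweezers:** they look unmoved in the final pictures.
- **Probe:** it is back up.

**What disagreed or did not go as meant**
- The cameras differed by 1–3 mm on where the tip was relative to the mark. A final 1 mm nudge did not move the carrier, but pictures during the press showed the tip on the mark.
- The last automatic plate fit from the side camera was about 15 mm off. The probe's cap partly hides the plate there, so I relied on the scene and wrist views instead.
- I saw no knock to the carrier and no slip of the grip.

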